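# Pin the bottle-stop bar of the crimping press with its linchpin

## Robot

A 6-joint arm with a two-finger parallel gripper is mounted at the origin on the work surface. World frame = base frame: x ahead of the robot, y to its left, z up, the work surface at z = 0. Lengths are in mm, angles in degrees, forces in N, time in s.
With the tool pointing down it reaches from about 300 to 850 mm from the base axis. Payload 4.2 kg.
Tool frame: the origin (TCP) lies at the very end of the fingers, on their centre line; the grasp point (between the pads) lies 19 mm behind it (hold_point_z is the z of the grasp point in the tool frame, in mm); z points along the fingers, y is the direction in which the jaws open and shut (so a half turn about z gives the same grasp; the last joint's range is limited). The gripper opens to 91 mm and grips with 3 to 60 N. Pads are 32 mm wide; open, the fingers measure 118 mm over their backs; the gripper's body (76 mm by 178 mm) begins 60 mm behind the grasp point.
Start: joints at [-76.261, 18.312, 89.639, -0, 72.044, -1.146], TCP at [147.713, -555.72, 213.976] pointing down, gripper open.
Joint ranges: [-177.97, 177.97], [-48.28, 115.42], [12.27, 149.76], [-77.06, 257.06], [2.81, 150.46], [-146.56, 146.56]. Speed limits (degrees/s): [147.25, 147.25, 180, 180, 180, 180].

## Interface

Orientations are given as [roll, pitch, yaw] about the fixed x, y, z axes, in that order (R = Rz(yaw) Ry(pitch) Rx(roll)).
In Python, from workcell import state, grab_frame, job_done, hold_point_z gives the robot as it stands. The module is installed in compiled form; this text tells all that it offers.
- The arm moves only by the shell command python3 -m creep 'ROWS' [FORCE]. ROWS is JSON, a list of rows, each a list of 7 numbers: the closure, from 0 (fully open) to 1 (shut), then the shift along the tool's x, y, z in mm, then the turn, a rotation vector about the tool's x, y, z in degrees. A call has 1 to 5 rows; each row shifts and turns the commanded pose from where the row before left it, along the tool's axes as they then stand; what a row does not reach is not made up. A row lasts 1/8 s, in which the tool goes at most 62.5 mm and 10.7 degrees, less where a joint would pass 70% of its speed; a pose out of reach is approached as far as the arm can. A call is refused whole if a number of a shift passes 62.5 or a number of a turn 10.7, either way. A call with a gripper value outside its range is refused whole. The fingers move at their own pace and stop on an object; FORCE is the grip in N (left out, the last holds). Time passes only in rows, so rows that do not move let the fingers close. It gives the time, the measured TCP pose, the force and the opening at its end, in the units of the state.
- state(): the state, without advancing time (a new reading comes with each control period).
- grab_frame(name): name is "side" or "top"; returns a dict with "frame" (420x560x3 uint8, red, green, blue), "fx", "fy", "cx", "cy" (pixels), "k1" (the pictures are not rectified: a ray, as slopes to the right and down, at radius r is drawn at 1 + k1 r^2 times it, then the intrinsics apply), "view" (4x4, takes a point from world to camera coordinates). Camera axes: x right, y down, z forward; pixel columns grow to the right and rows downward; lengths in mm; the calibration is good to about 2 mm. A picture is of the moment at which its call begins. There is no depth.
- job_done(): hands the job in, once; it reports no verdict.
The state is a dict: "time_s": time; "qpos": joint angles; "qvel": joint speeds; "effort": joint torques, N m; "ee_pos": TCP position; "ee_rot": TCP orientation; "force": force on the tool from outside, world axes, zero at the start; "torque": the same for the moment, N m; "gripper_width": finger opening in mm.
Only numpy, scipy, OpenCV 4.12 (cv2) and the standard library are available. Lean on these libraries where they do the work, as an engineer would, in place of code of your own. Each camera call takes 0.05 s, during which the arm holds its last target.

## Task

On the perfume bench, the stop bar of the bottle-crimping press has to be locked again: lift the linchpin out of the wooden holder and stand it in the hole on top of the bar's receiver, its ring towards the receiver's free end (away from the ram), where it will come to rest on the bar, whose own hole is not yet in line. Then slide the bar slowly away from the ram by its black knob until you feel the pin drop through and the bar lock, see that the pin is fully home, and swing the sprung ring down over the receiver's end until it snaps across under the end of the pin. Do all of it gently: never force the pin, the bar or the ring, and leave the other things on the bench where they are.

Things in the scene. Friction and masses are not known exactly. Their poses are not given: they have to be found in the camera images.
- press: bench crimping press, grey iron, fixed. Base plate 510 x 170 x 20 mm; at one end a column 360 mm high with ram and lever, at the other the receiver of the stop bar. Origin on the table straight below the pin hole; x runs along the bar, from the ram (320 mm away, at -x) to the receiver's free end, z up. A flat steel bar 24 x 12 mm slides along x in the receiver
- free_end (a point): middle of the receiver's open free end, 77 mm above the table, 16 mm in +x from the pin hole's axis; axes as the press. The receiver is a level rectangular tube 32 mm wide and 20 mm high (67 to 87 mm above the table), 91 mm long. The locked bar sticks out 15 mm here. Beyond and below there is room for the ring, over the base plate (top at 20 mm)
- pin_hole (a point): centre of the rim of the pin hole, on the square dark boss (26 mm) on top of the receiver, 105 mm above the table; axes as the press. The hole, 11.3 mm wide, goes down through boss and tube. 22 mm below the rim the bar blocks it at first: a pin stood here rests on the bar, shoulder 25 mm above the rim, held upright by the boss. Once it has dropped through, the bar can move no more than 2 mm
- knob (a point): centre of the upright black knob (22 mm in diameter, 32 mm high, 120 mm above the table) on a collar clamped on the bar; axes as the press. It moves the bar. The bar's own 12 mm hole is hidden in the tube, 9 to 25 mm short of the pin hole (at -x). The collar sits anywhere from 107 to 123 mm from the bar's hole, so does not show it. The bar slides with 2 to 3 N; once locked, over 15 N harms the pin
- pin_lug (a point): centre of the linchpin's lug, to grip it by: 14 x 14 mm, 26 mm high, sides along x and y. Plain steel pin, 70 g. This point is 18 mm above pin_seat. z runs up along the pin; x points to the side where the ring stands out. It starts upright in the wooden holder (130 x 70 x 55 mm), its shoulder resting on the holder's top 55 mm above the table
- pin_seat (a point): centre of the underside of the pin's round shoulder (19 mm wide, 4 mm thick, the lug stands on it); fully home it lies on the rim of the pin hole. Axes as pin_lug
- pin_tip (a point): end of the pin's nose, 47 mm below pin_seat. The shank is 10 mm in diameter and its last 5 mm taper to 6 mm. Fully home, the nose stands 9 mm out below the receiver. Axes as pin_lug
- ring (a joint): angle of the pin's ring, rad. 0: open, standing out to the pin's x side 15 degrees above level. Grows as it swings down; 0.26 is level, 1.83 (its stop) is straight down, locked, the far end under the nose. Sprung over centre: it resists a push with up to 4 N at its far end; past half-way (0.92, 37 degrees below level) it snaps to its stop by itself, short of that it springs back
- ring_end (a point): middle of the ring's far end, 61 mm from the hinge. The ring is a hoop of 4 mm steel wire, 51 mm wide between wire centres; its hinge is a level line across the lug (the pin's y), 8 mm above pin_seat. Open, it leaves 46 mm of clear width inside, enough for a finger between lug and ring
- bottle_a: bystander: amber dropper bottle, 34 mm wide, about 100 mm high, origin under its centre
- bottle_b: bystander: green-glass dropper bottle, 34 mm wide, about 100 mm high, origin under its centre
- blank: bystander: clear square perfume bottle 45 x 28 x 76 mm standing on the press's base plate behind the bar, origin under its centre
- vial: bystander: small glass vial with black cap, 24 mm wide, 45 mm high, origin under its centre
- tin: bystander: low aluminium tin, 68 mm wide, 35 mm high, origin under its centre
- beaker: bystander: glass beaker, 64 mm wide, 75 mm high, origin under its centre

How it is judged:
By the outcome, as a careful person would: the job done as asked, in the order asked, and still so for the second after the job is handed in, with the robot touching nothing.
It also fails if it takes over 58 s, if anything falls off the work surface, if the arm or the gripper's body presses on something with over 40 N, if the wrist force passes 120 N, or if a joint passes its speed limit or range.

## Working session

There is one attempt and no reset: what is moved stays moved. The work goes in short steps, Python scripts to look and compute and a shell command to move; the robot and the scene stay as the last step left them, time stands still between calls to the robot, and variables do not carry over. Pictures are saved under pics/ and viewed, and the job is handed in when it is done.

```bash
mkdir -p pics; ls
python3 - <<'E'
from workcell import *
import cv2
print(state(), hold_point_z)
for n in("side","top"):
    g=grab_frame(n); cv2.imwrite(f"pics/{n}0.png",g["frame"][:,:,::-1])
    print(n,{k:(v.tolist() if hasattr(v,'tolist') else v) for k,v in g.items() if k!="frame"})
E
```

```text
pics
{'time_s': 0.0, 'qpos': array([-7.62601295e+01,  1.83517238e+01,  8.97067200e+01, -1.42013047e-03,
        7.20432284e+01, -1.14505195e+00]), 'qvel': array([-0.02836678, -0.05816445, -0.03576384,  0.07908656, -0.14256075,
        0.03858737]), 'effort': array([ 5.06013093e-04, -4.12464666e+01, -2.31971669e+01,  7.27018621e-02,
        4.57381003e-02, -1.47518658e-04]), 'ee_pos': array([ 147.58649393, -555.21356581,  213.11732277]), 'ee_rot': array([-1.79898321e+02, -6.81868691e-04,  1.48853608e+01]), 'force': array([0.10295536, 0.00600489, 0.11581013]), 'torque': array([-0.01836305,  0.01521531,  0.00566508]), 'gripper_width': 91.46590003197655} -18.8
side {'fx': 412.3747976681138, 'fy': 412.3747976681138, 'cx': 282.6181073877376, 'cy': 214.08873962224433, 'k1': -0.08040226989851051, 'view': [[-0.9201469653865877, -0.3914038429749666, -0.011514937875716634, 576.0400010333603], [-0.23176354702572366, 0.5680819327321078, -0.7896635840491877, 138.57230101006436], [0.31561878961796486, -0.7239378076932996, -0.6134320094617742, 850.8765347868165], [0.0, 0.0, 0.0, 1.0]]}
top {'fx': 396.8624545724355, 'fy': 396.8624545724355, 'cx': 276.86253683281296, 'cy': 214.7862947501157, 'k1': -0.06708155158572955, 'view': [[0.08141265602552346, -0.9966656994024066, -0.005427989828822327, 113.50433953338084], [-0.9730430189480141, -0.07830163507830067, -0.21692426609441262, 584.3882290511034], [0.21577595490555626, 0.02294204826898995, -0.9761733451113175, 946.9082521506228], [0.0, 0.0, 0.0, 1.0]]}
```

View pics/side0.png

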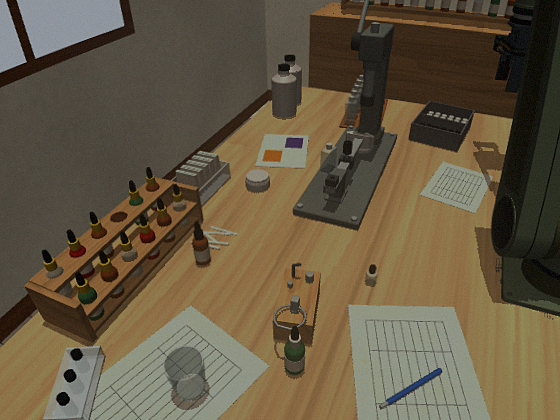

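View pics/top0.png

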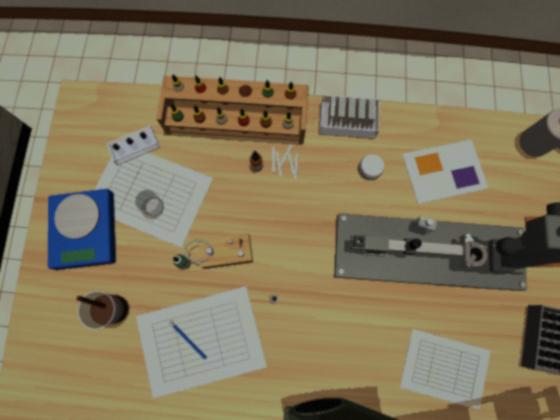

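```bash
cat > h.py <<'E'
import numpy as np, cv2
from scipy.optimize import least_squares
from workcell import *
def crop(n,name,x0,y0,x1,y1,s):
    g=grab_frame(n); im=cv2.resize(g["frame"][y0:y1,x0:x1,::-1],None,fx=s,fy=s,interpolation=cv2.INTER_CUBIC)
    for x in range((x0//10+1)*10,x1,10): cv2.putText(im,str(x),(int((x-x0)*s),9),0,.32,(0,255,255),1); cv2.line(im,(int((x-x0+.5)*s),10),(int((x-x0+.5)*s),16),(0,255,255),1)
    for y in range((y0//10+1)*10,y1,10): cv2.putText(im,str(y),(0,int((y-y0)*s)),0,.32,(0,255,255),1); cv2.line(im,(24,int((y-y0+.5)*s)),(30,int((y-y0+.5)*s)),(0,255,255),1)
    assert im.shape[0]<=600 and im.shape[1]<=800
    cv2.imwrite(f"pics/{name}.png",im); return g
import pickle,os
def cal():
    if not os.path.exists('cal.pkl'):
        pickle.dump({n:{k:v for k,v in grab_frame(n).items() if k!='frame'} for n in("side","top")},open('cal.pkl','wb'))
    return pickle.load(open('cal.pkl','rb'))
def proj(c,p):
    p=np.atleast_2d(p); V=np.array(c["view"]); q=p@V[:3,:3].T+V[:3,3]
    s=q[:,:2]/q[:,2:]; r=(s**2).sum(1,keepdims=True); s=s*(1+c["k1"]*r)
    return s*[c["fx"],c["fy"]]+[c["cx"],c["cy"]]
def tri(us,ut):
    C=cal(); f=lambda p:np.r_[proj(C["side"],p)[0]-us,proj(C["top"],p)[0]-ut]
    r=least_squares(f,[450,-100,50]); return r.x,r.fun
def onz(n,u,z):
    C=cal()[n]; r=least_squares(lambda p:proj(C,[p[0],p[1],z])[0]-u,[450,-100]); return r.x
E
python3 - <<'E'
from h import *
cal()
crop("side","s1",265,255,330,375,5)
crop("top","t1",170,225,260,275,8)
crop("top","t2",335,205,535,295,4)
crop("side","s2",290,110,405,230,5)
E
```

```text
(no output)
```

View pics/s1.png

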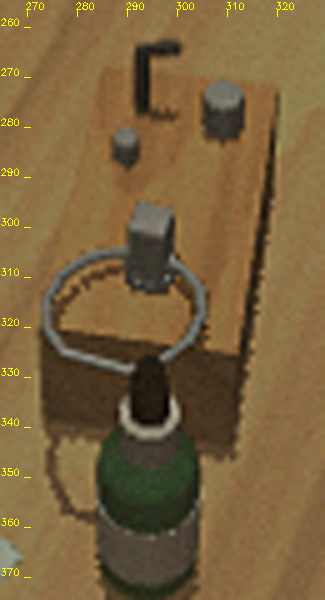

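View pics/t1.png

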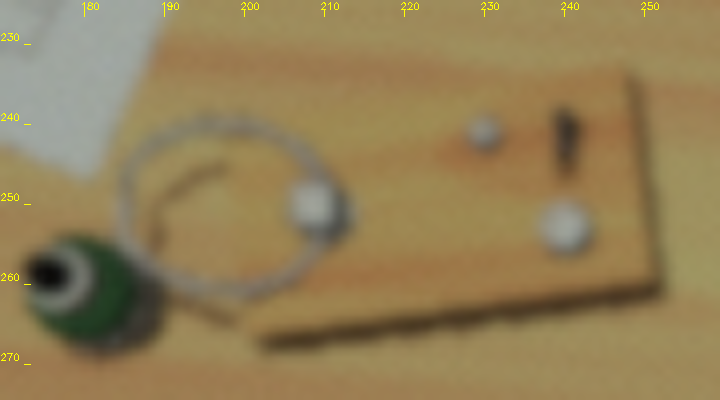

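View pics/t2.png

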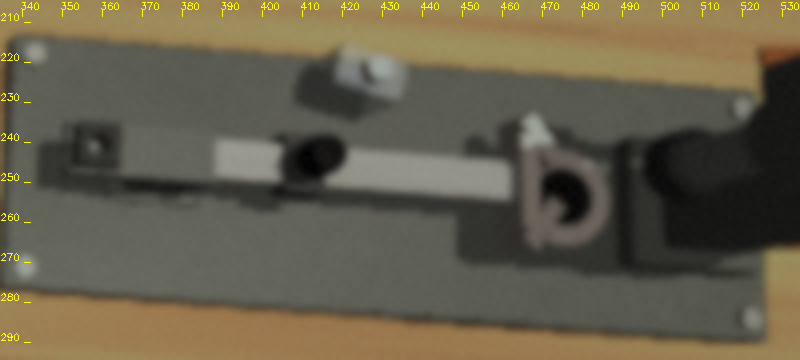

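View pics/s2.png

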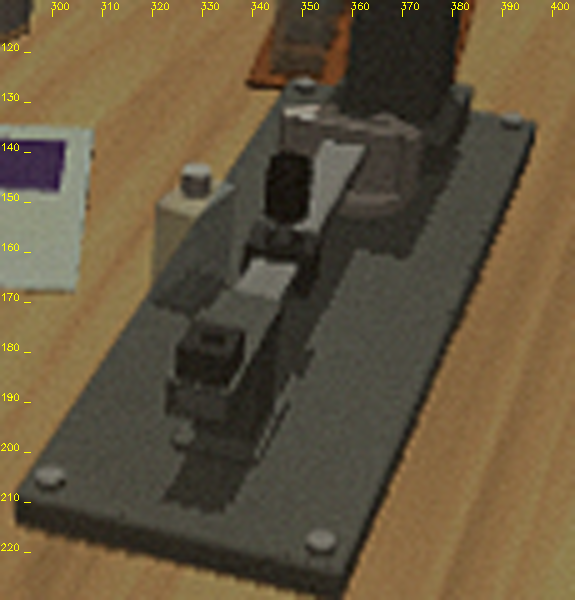

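Run:
```python
from h import *
crop("top","t3",340,225,390,260,16)
crop("side","s3",315,160,355,205,13)
print(onz("top",[337.5,214.2],20),onz("top",[337,276.8],20),onz("top",[526,288.8],20))
print(onz("side",[293.2,210.6],20),onz("side",[359,225],20),onz("side",[397,135],20))
```

```text
[5.97693548e+02 3.99160388e-01] [432.24102163  -6.57132825] [ 437.192021   -506.83121686]
[592.8821915   10.58999433] [428.12707937   3.88719251] [ 430.67310933 -494.53296262]
```

View pics/t3.png

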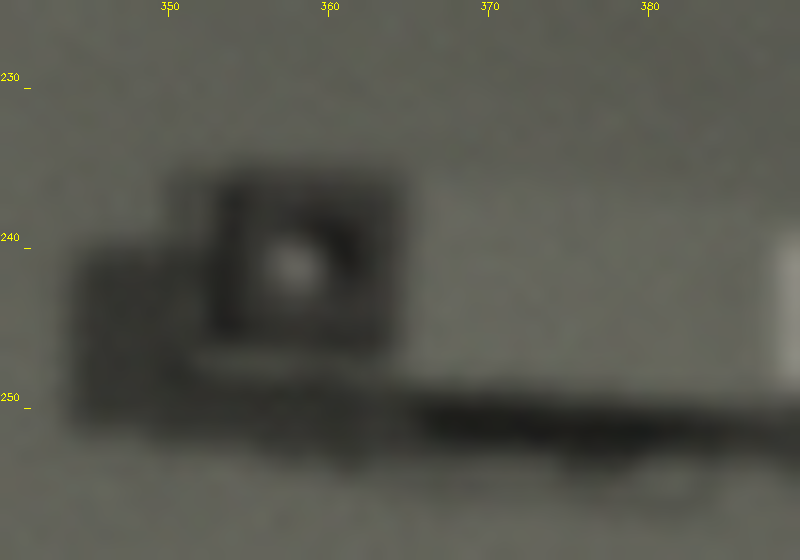

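View pics/s3.png

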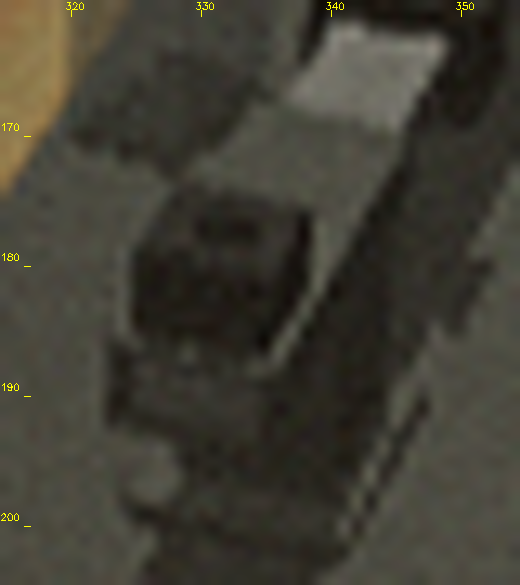

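Run:
```python
from h import *
C=cal()
for n in C: print(n,proj(C[n],[[147.6,-555.2,213],[0,0,0],[0,0,100],[600,0,0],[600,0,100]]))
print(tri([333,177.3],[358,241]),tri([294,302],[208.3,250]))
crop("side","s4",470,0,560,120,5)
```

```text
side [[505.96153046  84.79283981]
 [550.91113966 278.62936659]
 [569.94619324 243.87966635]
 [292.1126782  213.89615633]
 [292.21750086 180.63778262]]
top [[604.679717   426.66859256]
 [323.17249313 453.21764863]
 [328.03097417 469.67184929]
 [336.63085643 214.99334347]
 [342.34994745 206.23455521]]
(array([513.70795299, -41.01598914, 106.26724564]), array([-0.61602937, -0.14184833,  0.06725809,  0.63796868])) (array([467.01804669, 322.0503944 ,  75.46639422]), array([-0.29770505, -0.07195339,  0.04896703,  0.43128158]))
```

View pics/s4.png

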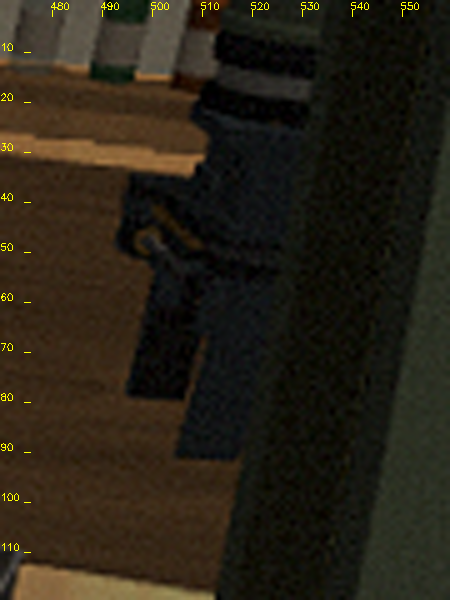

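```bash
cat >> h.py <<'E'
def ov(n,name,win,s,polys):
    x0,y0,x1,y1=win; g=crop(n,name,x0,y0,x1,y1,s); C=cal()[n]
    im=cv2.imread(f"pics/{name}.png")
    for P,col,closed in polys:
        q=(proj(C,P)-[x0,y0]+.5)*s
        cv2.polylines(im,[np.round(q*8).astype(np.int32)],closed,col,1,cv2.LINE_AA,3)
    cv2.imwrite(f"pics/{name}.png",im)
def press(p,bias=(0,0,0)):
    x,y,yaw=p; c,s=np.cos(np.radians(yaw)),np.sin(np.radians(yaw))
    T=lambda L:np.array([[x+c*a-s*b,y+s*a+c*b,z] for a,b,z in L])+bias
    sq=lambda x0,x1,y0,y1,z:T([(x0,y0,z),(x1,y0,z),(x1,y1,z),(x0,y1,z)])
    R,G,B=(0,0,255),(0,255,0),(255,128,0)
    t=np.linspace(0,2*np.pi,40)
    return [(sq(-13,13,-13,13,105),R,True),(sq(-75,16,-16,16,87),G,True),(T([(5.65*np.cos(a),5.65*np.sin(a),105) for a in t]),R,True),
     (T([(16,-16,87),(16,-16,67),(16,16,67),(16,16,87)]),G,True),(sq(-430,80,-85,85,20),B,True)],T
E
python3 - <<'E'
from h import *
P,_=press((513.7,-41,90))
ov("top","t5",(335,205,395,250),13,P); ov("side","s5",(285,160,365,230),8,P)
C=cal()
print(proj(C["side"],[597.7,.4,20]))
E
```

```text
[[292.92966376 207.85762645]]
```

View pics/t5.png

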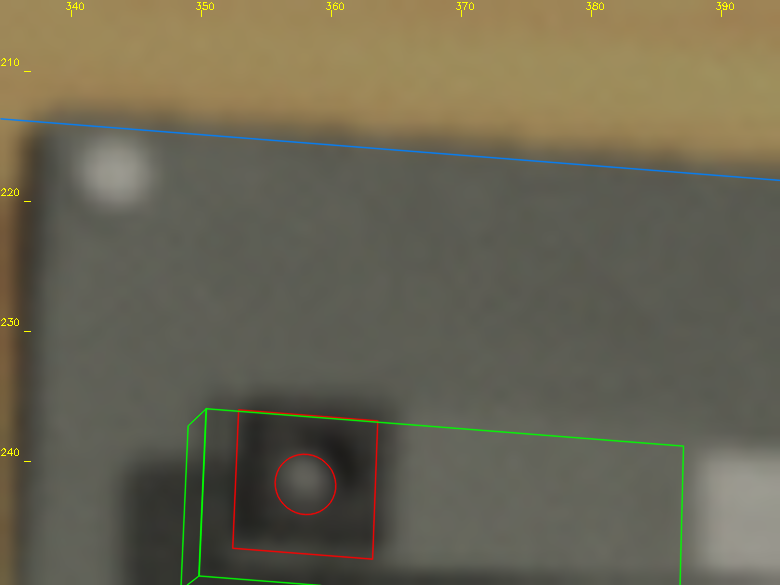

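View pics/s5.png

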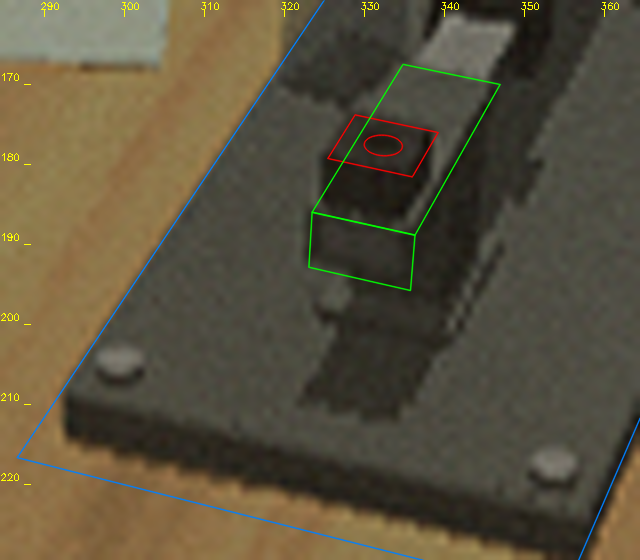

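```bash
cat >> h.py <<'E'
def pin(x,y,z,yaw,ring=0.):
    # z = pin_seat
    c,s=np.cos(np.radians(yaw)),np.sin(np.radians(yaw))
    T=lambda L:np.array([[x+c*a-s*b,y+s*a+c*b,z+q] for a,b,q in L])
    R,G,B=(0,0,255),(0,255,0),(255,128,0)
    t=np.linspace(0,2*np.pi,40)
    a=.2618-ring; e=lambda d,w:(d*np.cos(a),w,8+d*np.sin(a))
    return [(T([(-7,-7,31),(7,-7,31),(7,7,31),(-7,7,31)]),R,True),(T([(-7,-7,5),(7,-7,5),(7,7,5),(-7,7,5)]),R,True),
     (T([(9.5*np.cos(a),9.5*np.sin(a),0) for a in t]),G,True),(T([(5*np.cos(a),5*np.sin(a),-42) for a in t]),G,True),(T([(3*np.cos(a),3*np.sin(a),-47) for a in t]),G,True),
     (T([e(0,0),e(61,0)]),B,False),(T([e(61,-12),e(61,12)]),B,False),(T([e(33,-25.5),e(33,25.5)]),B,False)],T
E
python3 - <<'E'
from h import *
p,r=tri([294.5,297.5],[208,249.8]); print(p,r)
p2,r=tri([289.5,328],[184.8,250]); print('ringend',p2,r)
for yaw in (95,):
  P,_=pin(p[0],p[1],55,yaw)
  ov("top","t6",(175,230,220,270),16,P); ov("side","s6",(268,285,313,335),12,P)
E
```

```text
[466.48180166 320.85882916  86.29010306] [-0.21971524 -0.05314308  0.0362648   0.31755707]
ringend [455.40370872 378.29725659  78.15718042] [-1.9876537  -0.48212806  0.34596893  3.06295413]Traceback (most recent call last):
  File "<stdin>", line 6, in <module>
  File "h.py", line 25, in ov
    x0,y0,x1,y1=win; g=crop(n,name,x0,y0,x1,y1,s); C=cal()[n]
                       ~~~~^^^^^^^^^^^^^^^^^^^^^^
  File "h.py", line 8, in crop
    assert im.shape[0]<=600 and im.shape[1]<=800
           ^^^^^^^^^^^^^^^^^^^^^^^^^^^^^^^^^^^^^
AssertionError
```

Run:
```python
from h import *
P,_=pin(466.5,320.9,55,97)
ov("top","t6",(175,232,220,267),16,P); ov("side","s6",(268,287,313,335),12,P)
```

```text
(no output)
```

View pics/t6.png

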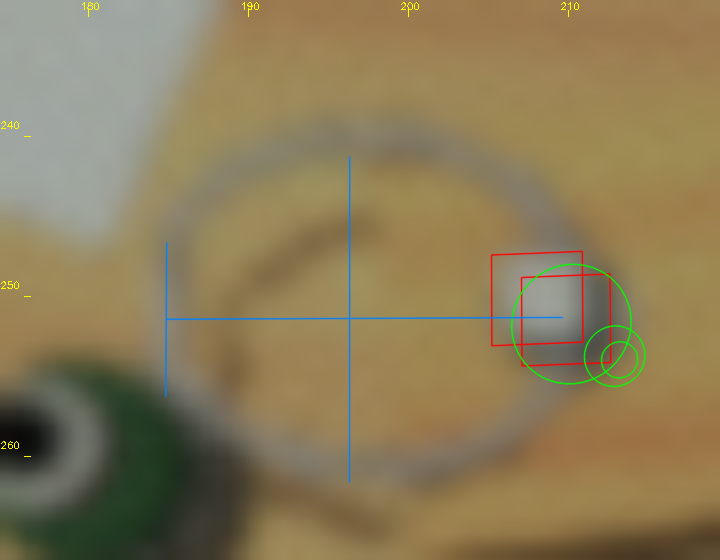

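View pics/s6.png

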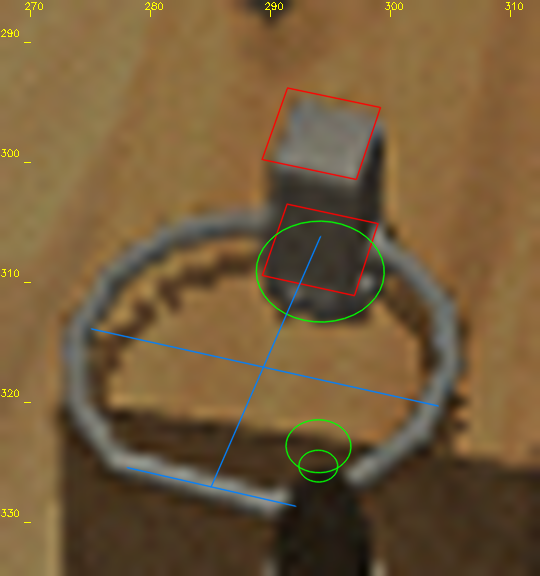

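Run:
```python
from h import *
p,r=tri([295.2,298.4],[208.7,249.5]); print(p,r)
for d in [(1.5,-1.2)]:
  P,_=pin(466.5+d[0],320.9+d[1],55,97)
  ov("top","t7",(175,232,220,267),16,P); ov("side","s7",(268,287,313,335),12,P)
```

```text
[466.39390159 319.56290911  82.81108959] [-0.60952749 -0.14724363  0.09994092  0.88015282]
```

```bash
python3 -m creep '[[0,0,0,0,0,0,-10.3],[0,0,0,0,0,0,-10.3],[0.2,0,0,0,0,0,-10.3],[0.4,0,0,0,0,0,-10.3],[0.4,0,0,0,0,0,-10.3]]' 10; python3 -m creep '[[0.4,0,0,0,0,0,-10.3],[0.4,0,0,0,0,0,-10.3],[0.4,0,0,0,0,0,-10]]'
```

```text
time_s: 1.52
ee_pos: [147.7, -555.7, 214.0]
ee_rot: [180.0, 0.0, 66.7]
force: [0.0, -0.5, 0.3]
gripper_width: 64.4
time_s: 1.9
ee_pos: [147.7, -555.7, 214.0]
ee_rot: [180.0, 0.0, 97.3]
force: [-0.7, 1.1, -0.7]
gripper_width: 54.8
```

View pics/t7.png

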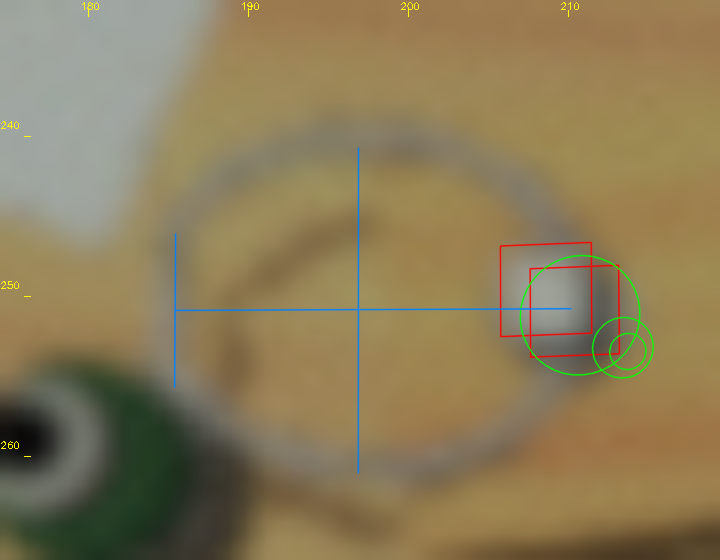

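View pics/s7.png

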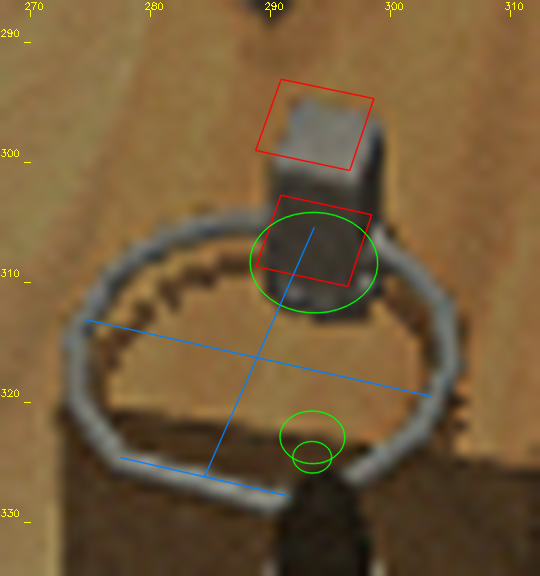

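```bash
for i in 1 2 3; do python3 -m creep '[[0.45,55.3,28.5,0,0,0,0],[0.45,55.3,28.5,0,0,0,0],[0.45,55.3,28.5,0,0,0,0],[0.45,55.3,28.5,0,0,0,0],[0.45,55.3,28.5,0,0,0,0]]' | grep -v width; done; python3 -m creep '[[0.45,0,0,0,0,0,0]]'
```

```text
time_s: 2.52
ee_pos: [255.9, -262.2, 214.2]
ee_rot: [179.9, 0.0, 96.9]
force: [1.7, -0.1, -0.1]
time_s: 3.15
ee_pos: [363.9, 29.9, 214.4]
ee_rot: [179.9, 0.0, 97.0]
force: [1.5, 0.3, -0.7]
time_s: 3.78
ee_pos: [471.6, 321.8, 214.0]
ee_rot: [180.0, 0.0, 97.0]
force: [0.4, 0.2, 0.5]
time_s: 3.9
ee_pos: [472.0, 323.2, 212.8]
ee_rot: [-180.0, -0.0, 97.2]
force: [0.3, -0.5, 0.6]
gripper_width: 50.5
```

```bash
python3 -m creep '[[0.45,-1.5,-5.2,40,0,0,0],[0.45,0,0,40,0,0,0],[0.45,0,0,28,0,0,0],[0.45,0,0,0,0,0,0]]'
python3 - <<'E'
from h import *
crop("side","s8",250,240,340,340,5.5); crop("top","t8",175,215,245,270,10)
E
```

```text
time_s: 4.4
ee_pos: [464.5, 315.5, 104.2]
ee_rot: [-179.7, 0.2, 96.9]
force: [1.2, 0.3, 0.8]
gripper_width: 50.2
```

View pics/s8.png

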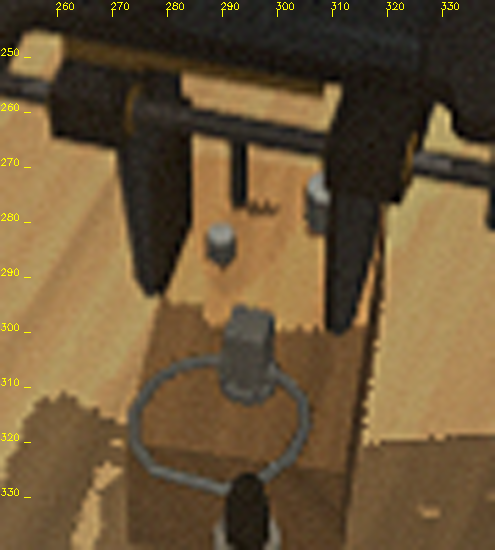

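View pics/t8.png

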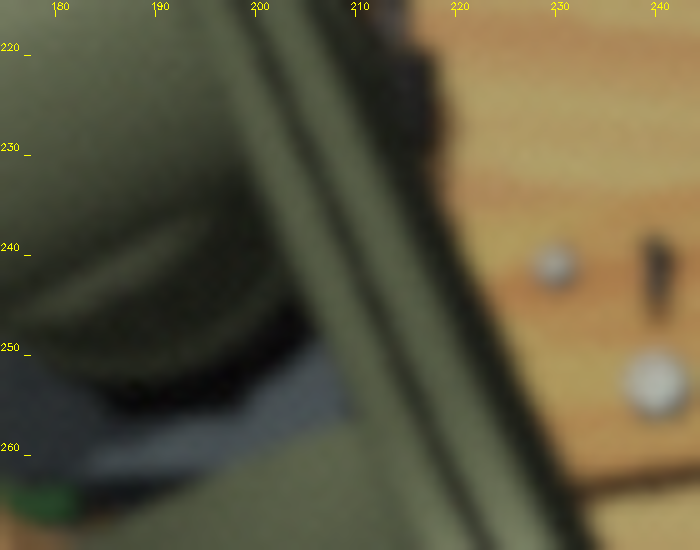

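```bash
python3 -m creep '[[0.45,0,0,0,0,0,0],[0.45,0,0,0,0,0,0]]';python3 - <<'E'
from h import *
s=state();print(s['ee_pos'],s['ee_rot'])
C=cal();e=s['ee_pos'];print(proj(C['side'],[e,e+[25,3,0],e-[25,3,0]]))
E
```

```text
time_s: 4.75
ee_pos: [466.8, 317.7, 107.2]
ee_rot: [179.9, -0.1, 97.0]
force: [0.5, -0.8, 0.7]
gripper_width: 50.5
[466.76407979 317.74434945 107.15656603] [ 1.79880624e+02 -5.18302822e-02  9.69828127e+01]
[[294.88320265 288.02560647]
 [280.74188465 285.07281804]
 [309.24325299 291.00949455]]
```

```bash
python3 -m creep '[[0.45,2.5,0,13,0,0,0],[0.45,0,0,12,0,0,0],[0.45,0,0,12,0,0,0],[0.45,0,0,0,0,0,0],[0.45,0,0,0,0,0,0]]' 8
python3 - <<'E'
from h import *
crop("side","s9",250,240,340,340,5.5)
E
```

```text
time_s: 5.38
ee_pos: [465.9, 319.9, 68.7]
ee_rot: [-180.0, 0.0, 97.0]
force: [-0.2, -0.2, 0.9]
gripper_width: 49.8
```

View pics/s9.png

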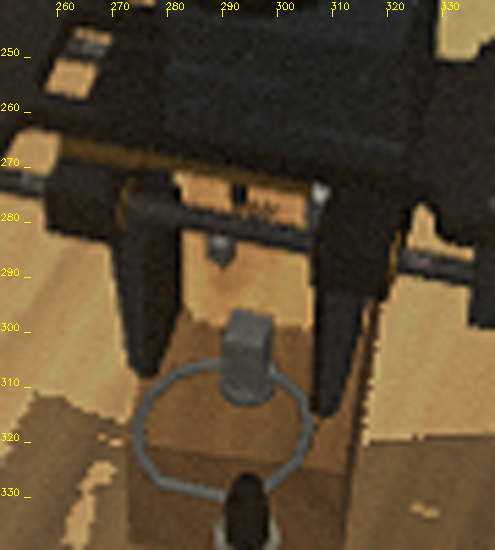

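```bash
python3 -m creep '[[0.45,-3,0,-4,0,0,0],[0.45,0,0,0,0,0,0],[0.6,0,0,0,0,0,0],[0.7,0,0,0,0,0,0],[0.8,0,0,0,0,0,0]]' 8;python3 -m creep '[[0.9,0,0,0,0,0,0],[0.95,0,0,0,0,0,0],[1,0,0,0,0,0,0],[1,0,0,0,0,0,0],[1,0,0,0,0,0,0]]' 15
python3 - <<'E'
from h import *
crop("side","s10",250,240,340,340,5.5)
E
```

```text
time_s: 6.05
ee_pos: [466.2, 317.0, 72.9]
ee_rot: [-180.0, 0.0, 97.0]
force: [-0.2, -0.0, 0.0]
gripper_width: 23.0
time_s: 6.68
ee_pos: [466.2, 317.0, 72.8]
ee_rot: [-180.0, 0.0, 97.0]
force: [-0.9, 0.9, -0.9]
gripper_width: 14.2
```

View pics/s10.png

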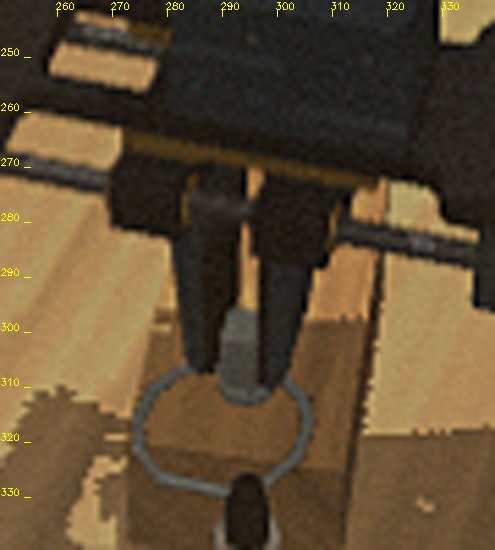

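```bash
python3 -m creep '[[1,0,0,-8,0,0,0],[1,0,0,-15,0,0,0],[1,0,0,-20,0,0,0],[1,0,0,-20,0,0,0],[1,0,0,0,0,0,0]]' 20;python3 -m creep '[[1,0,0,-20,0,0,0],[1,0,0,-22,0,0,0],[1,0,0,-15,0,0,0],[1,0,0,0,0,0,0],[1,0,0,0,0,0,0]]'
python3 - <<'E'
from h import *
crop("side","s11",240,130,360,340,2.8); s=state(); print(s['ee_pos'],s['ee_rot'],s['force'],s['gripper_width'])
E
```

```text
time_s: 7.35
ee_pos: [467.5, 317.8, 138.4]
ee_rot: [179.7, -0.1, 97.0]
force: [0.4, 0.2, -1.2]
gripper_width: 13.8
time_s: 7.98
ee_pos: [465.7, 316.7, 191.9]
ee_rot: [-179.9, 0.1, 97.0]
force: [0.4, -0.9, -1.1]
gripper_width: 13.9
[465.68609478 316.62403425 191.79747194] [-1.79888697e+02  6.14925926e-02  9.69873432e+01] [-0.34533682 -0.06987197 -1.14837114] 13.763784685101607
```

View pics/s11.png

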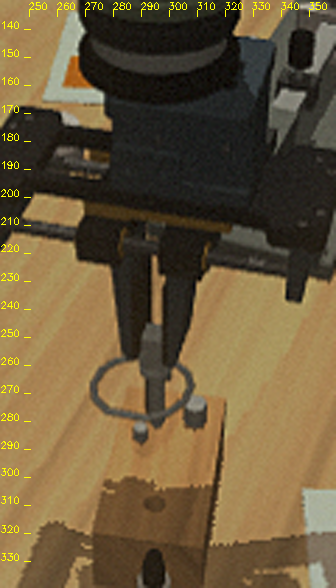

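```bash
python3 -m creep '[[1,0,0,0,0,0,6.6],[1,-45,5.8,0,0,0,0],[1,-45,5.8,0,0,0,0],[1,-45,5.8,0,0,0,0],[1,-45,5.8,0,0,0,0]]';python3 -m creep '[[1,-45,5.8,0,0,0,0],[1,-45,5.8,0,0,0,0],[1,-45,5.8,0,0,0,0],[1,-30,5.7,0,0,0,0],[1,-15,0,0,0,0,0]]'; python3 -m creep '[[1,0,0,0,0,0,0],[1,0,0,0,0,0,0],[1,0,0,0,0,0,0]]'
python3 - <<'E'
from h import *
s=state(); e=s['ee_pos'];print(e,s['ee_rot'],s['force'],s['gripper_width'])
P,_=pin(e[0],e[1]+3,e[2]-18,90.4); P+=press((514.5,-41.5,90.4))[0]
ov("side","s12",(290,120,375,215),6,P); crop("side","s13",290,120,375,215,6)
crop("top","t13",300,180,440,280,5)
E
```

```text
time_s: 8.65
ee_pos: [490.3, 135.7, 192.1]
ee_rot: [-179.9, 0.0, 90.4]
force: [0.6, -0.9, -0.4]
gripper_width: 13.3
time_s: 9.28
ee_pos: [514.7, -44.0, 192.1]
ee_rot: [-179.9, -0.0, 90.3]
force: [-0.1, 0.7, -1.4]
gripper_width: 14.1
time_s: 9.65
ee_pos: [514.8, -41.6, 192.9]
ee_rot: [-180.0, -0.0, 90.5]
force: [0.5, 0.9, -1.4]
gripper_width: 13.8
[514.84249983 -41.62972592 192.94897788] [-1.79998350e+02 -1.21779804e-02  9.04668154e+01] [ 0.50186363  0.93621441 -1.43869999] 13.811353156985287
```

View pics/s12.png

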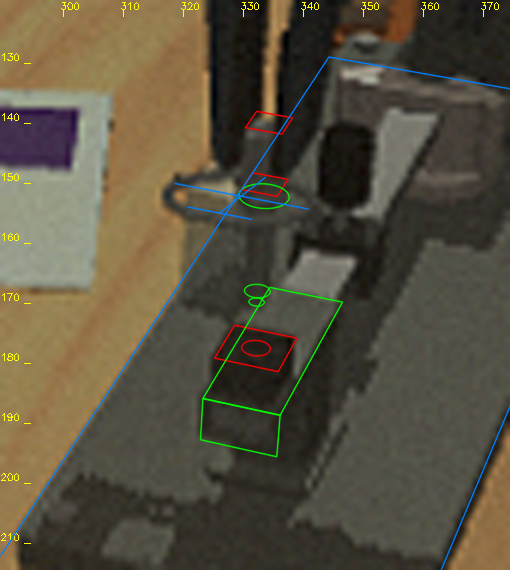

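View pics/s13.png

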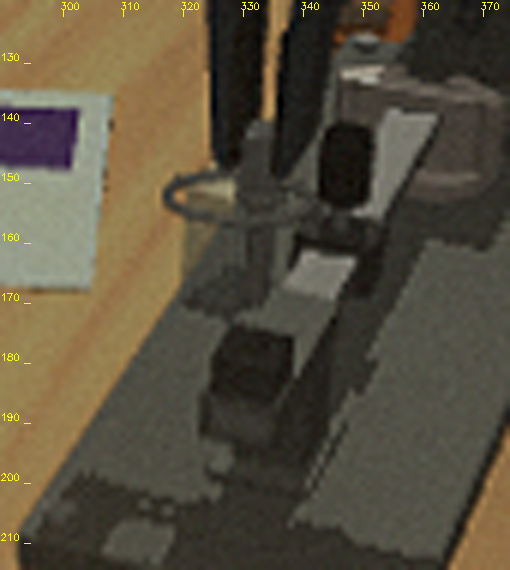

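View pics/t13.png

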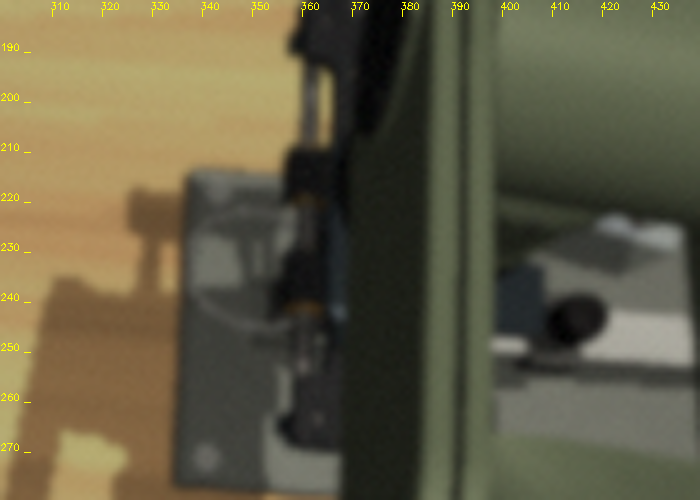

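```bash
cat >> h.py <<'E'
def enh(name,gam=.5):
    im=cv2.imread(f"pics/{name}.png").astype(float)/255; cv2.imwrite(f"pics/{name}e.png",(255*np.clip(im*1.3,0,1)**gam).astype(np.uint8))
E
python3 - <<'E'
from h import *
crop("side","s14",310,130,360,195,9);enh("s14")
crop("top","t14",330,210,390,260,11);enh("t14")
E
```

```text
(no output)
```

View pics/s14e.png

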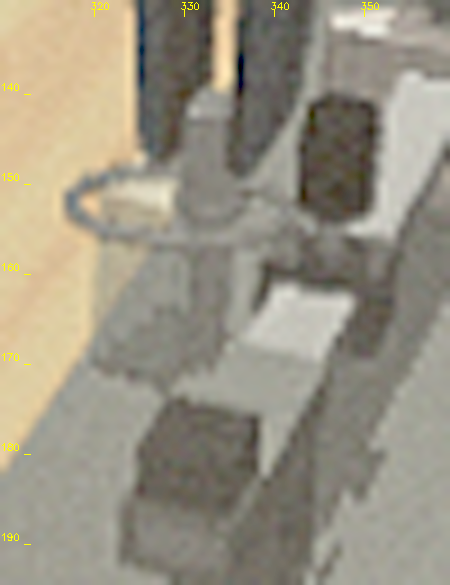

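View pics/t14e.png

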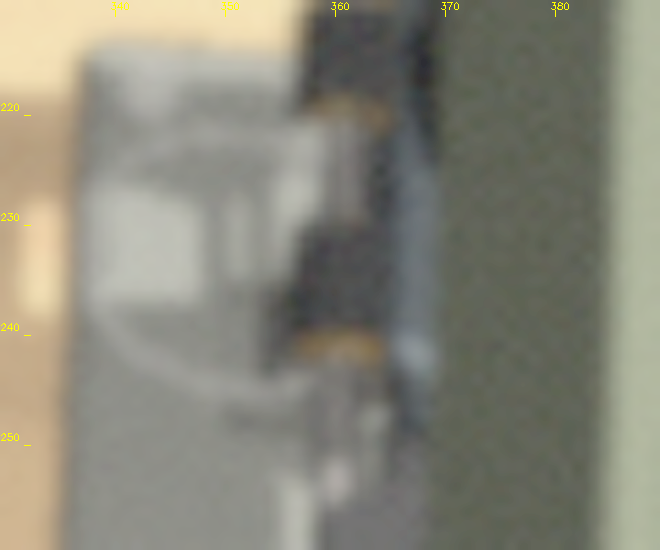

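Run:
```python
from h import *
C=cal(); 
for xy in [(514.5,-41.5),(514.8,-38.6),(516.8,-38.6),(514.5,-36.5)]:
  print(xy,proj(C['side'],[[*xy,105],[*xy,128],[*xy,153],[*xy,175],[*xy,206]]).round(1).tolist())
P,T=pin(514.8,-38.6,175,90.4)
e=[T([(33*np.cos(.26),w,8+33*np.sin(.26))])[0] for w in(-25.5,25.5)]
print(proj(C['top'],e)); print(proj(C['side'],e))
print(proj(C['top'],T([(61*np.cos(.26),0,8+61*np.sin(.26))])),proj(C['side'],T([(61*np.cos(.26),0,8+61*np.sin(.26))])))
```

```text
(514.5, -41.5) [[332.1, 177.4], [332.7, 169.2], [333.3, 159.9], [333.9, 151.5], [334.8, 139.3]]
(514.8, -38.6) [[331.6, 178.0], [332.2, 169.7], [332.8, 160.5], [333.4, 152.1], [334.3, 139.9]]
(516.8, -38.6) [[330.8, 177.9], [331.4, 169.6], [332.0, 160.3], [332.6, 151.9], [333.4, 139.7]]
(514.5, -36.5) [[331.5, 178.5], [332.0, 170.2], [332.7, 160.9], [333.3, 152.5], [334.1, 140.3]]
[[350.47808323 222.84807695]
 [349.65351739 245.65782963]]
[[318.58077338 150.02545514]
 [340.85915145 154.28641679]]
[[338.28599173 232.73988327]] [[326.00851832 154.97886245]]
```

```bash
python3 -m creep '[[1,-4,-1.2,7,0,0,0],[1,0,0,8,0,0,0],[1,0,0,0,0,0,0],[1,0,0,0,0,0,0],[1,0,0,0,0,0,0]]'
python3 - <<'E'
from h import *
print(state()['ee_pos'],state()['force'])
crop("side","s15",310,140,350,200,9.9);enh("s15")
crop("top","t15",330,210,390,260,11);enh("t15")
C=cal();xy=(513.6,-42.6)
print(proj(C['side'],[[*xy,105],[*xy,113],[*xy,160]]))
E
```

```text
time_s: 10.52
ee_pos: [514.0, -46.7, 178.1]
ee_rot: [180.0, 0.0, 90.4]
force: [-0.3, 0.1, -1.3]
gripper_width: 13.8
[513.96943862 -46.71882612 178.13313573] [-0.29831494  0.07870126 -1.30175383]
[[332.59609579 177.28252946]
 [332.8031525  174.43331515]
 [334.05332554 157.1205548 ]]
```

View pics/s15e.png

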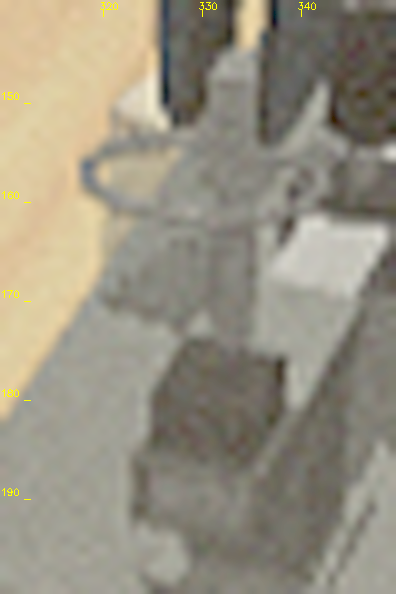

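View pics/t15e.png

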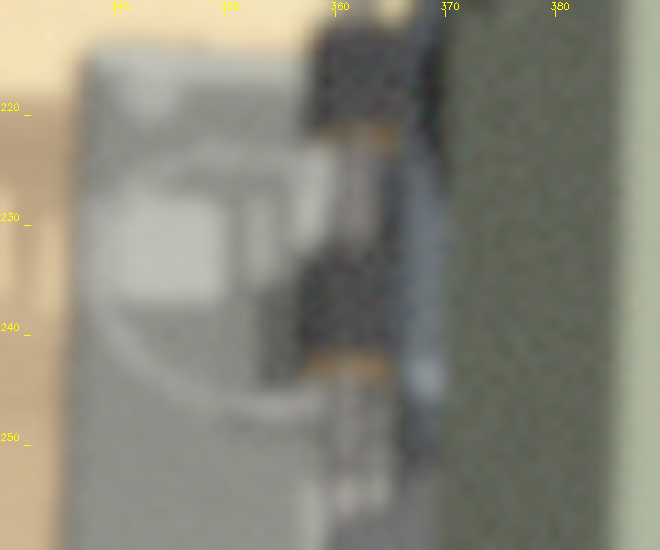

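```bash
python3 -m creep '[[1,0,0,4,0,0,0],[1,0,0,2,0,0,0],[1,0,0,0,0,0,0],[1,0,0,0,0,0,0]]';python3 -m creep '[[1,0,0,1.5,0,0,0],[1,0,0,0,0,0,0]]'; python3 -m creep '[[1,0,0,1.5,0,0,0],[1,0,0,0,0,0,0]]'; python3 -c "
from h import *
crop('side','s16',310,140,350,200,9.9);enh('s16')"
```

```text
time_s: 11.12
ee_pos: [513.8, -46.7, 172.0]
ee_rot: [180.0, 0.0, 90.4]
force: [-0.2, -0.3, -1.5]
gripper_width: 13.9
time_s: 11.38
ee_pos: [513.7, -46.7, 170.3]
ee_rot: [-180.0, 0.0, 90.4]
force: [-0.2, -1.1, -0.3]
gripper_width: 13.4
time_s: 11.62
ee_pos: [513.8, -46.7, 168.9]
ee_rot: [180.0, 0.0, 90.4]
force: [0.1, 0.0, -1.0]
gripper_width: 13.8
```

View pics/s16e.png

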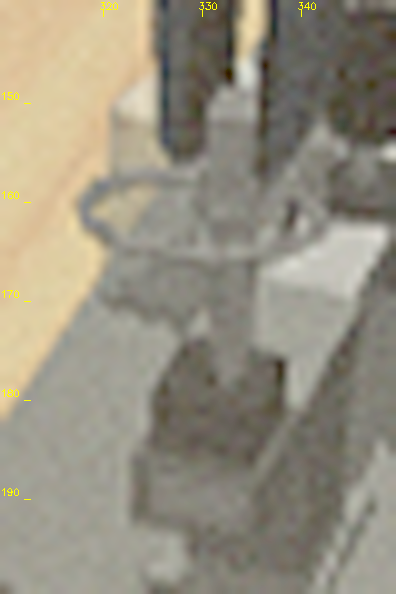

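```bash
python3 -m creep '[[1,0,0,1,0,0,0],[1,0,0,0,0,0,0]]'; python3 -m creep '[[1,0,0,1,0,0,0],[1,0,0,0,0,0,0]]'; python3 -m creep '[[1,0,0,1,0,0,0],[1,0,0,0,0,0,0]]'
```

```text
time_s: 11.92
ee_pos: [514.0, -46.8, 168.0]
ee_rot: [180.0, 0.0, 90.4]
force: [1.0, -1.0, -0.9]
gripper_width: 13.4
time_s: 12.18
ee_pos: [514.1, -46.8, 167.0]
ee_rot: [180.0, 0.0, 90.4]
force: [-0.3, -0.8, -0.6]
gripper_width: 14.1
time_s: 12.42
ee_pos: [514.2, -46.8, 166.1]
ee_rot: [179.9, 0.0, 90.4]
force: [1.0, -0.1, 0.3]
gripper_width: 13.7
```

```bash
python3 -m creep '[[1,0,0,1,0,0,0],[1,0,0,0,0,0,0]]'; python3 -c "
from workcell import state
print(state()['force'],state()['torque'])"; python3 -m creep '[[1,0,0,1,0,0,0],[1,0,0,0,0,0,0]]';  python3 -c "
from h import *
print(state()['force'],state()['torque'])
crop('side','s17',310,140,350,200,9.9);enh('s17')"
```

```text
time_s: 12.68
ee_pos: [514.3, -46.8, 165.2]
ee_rot: [179.9, 0.0, 90.4]
force: [1.3, -1.7, 0.5]
gripper_width: 14.0
[ 1.30855432 -1.68123651  0.51771072] [-0.25258301 -0.60041911 -0.01999728]
time_s: 12.92
ee_pos: [514.1, -46.8, 163.8]
ee_rot: [180.0, 0.0, 90.4]
force: [2.4, -1.4, 0.4]
gripper_width: 13.7
[ 2.4109187  -1.38409847  0.43830329] [-0.28617544 -0.8928089   0.02527064]
```

View pics/s17e.png

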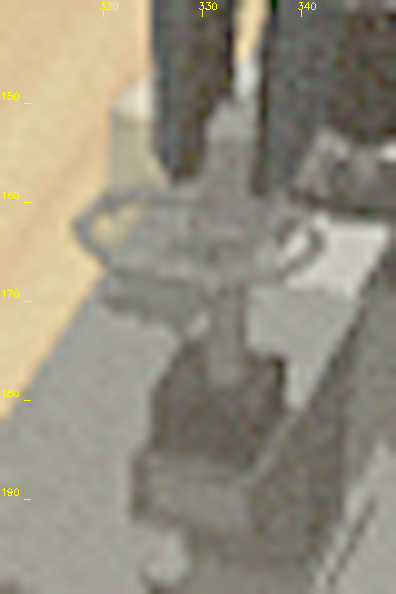

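```bash
python3 -m creep '[[1,-0.6,0.9,0,0,0,0],[1,0,0,0,0,0,0],[1,0,0,0,0,0,0]]'; python3 -m creep '[[1,0,0,1.5,0,0,0],[1,0,0,0,0,0,0]]'; python3 -c "
from h import *
print(state()['force'],state()['torque'])"
```

```text
time_s: 13.35
ee_pos: [514.5, -47.2, 163.7]
ee_rot: [-180.0, -0.0, 90.4]
force: [2.7, -1.3, -0.7]
gripper_width: 13.8
time_s: 13.6
ee_pos: [514.5, -47.3, 162.2]
ee_rot: [-180.0, 0.0, 90.4]
force: [2.6, -0.3, -0.7]
gripper_width: 13.9
[ 2.5957958  -0.34245248 -0.70387494] [-0.17259394 -0.57607383  0.00645686]
```

```bash
python3 -m creep '[[1,0,0.9,0,0,0,0],[1,0,0,0,0,0,0],[1,0,0,0,0,0,0]]'; python3 -m creep '[[1,0,0,1.5,0,0,0],[1,0,0,0,0,0,0]]'; python3 -c "
from h import *
print(state()['force'],state()['torque'])"
```

```text
time_s: 13.98
ee_pos: [515.1, -47.3, 162.2]
ee_rot: [-179.9, 0.0, 90.4]
force: [0.2, -0.3, -1.1]
gripper_width: 13.6
time_s: 14.22
ee_pos: [515.3, -47.2, 160.7]
ee_rot: [-180.0, -0.0, 90.4]
force: [1.1, -0.1, -0.8]
gripper_width: 13.7
[ 1.08954906 -0.09967341 -0.80494722] [-0.09871539 -0.1664391  -0.00755366]
```

```bash
python3 -m creep '[[1,0,0.4,1.5,0,0,0],[1,0,0,1.5,0,0,0],[1,0,0,0,0,0,0]]'; python3 -m creep '[[1,0,0,1.5,0,0,0],[1,0,0,1.5,0,0,0],[1,0,0,0,0,0,0]]';python3 -m creep '[[1,0,0,1.5,0,0,0],[1,0,0,1.5,0,0,0],[1,0,0,0,0,0,0]]'
```

```text
time_s: 14.6
ee_pos: [515.7, -47.2, 157.7]
ee_rot: [-180.0, -0.0, 90.4]
force: [0.2, 0.2, -0.5]
gripper_width: 13.9
time_s: 14.98
ee_pos: [515.9, -47.3, 154.8]
ee_rot: [-180.0, 0.0, 90.4]
force: [0.9, -0.4, -0.8]
gripper_width: 13.9
time_s: 15.35
ee_pos: [515.9, -47.3, 151.8]
ee_rot: [-180.0, 0.0, 90.4]
force: [-0.6, -0.1, -0.9]
gripper_width: 13.9
```

```bash
for i in 1 2 3 4 ; do python3 -m creep '[[1,0,0,1,0,0,0],[1,0,0,0,0,0,0]]' | egrep 'pos|force'; done
```

```text
ee_pos: [516.0, -47.3, 150.9]
force: [-0.4, -0.4, -0.7]
ee_pos: [516.0, -47.3, 149.9]
force: [0.2, 0.1, -1.5]
ee_pos: [515.9, -47.3, 148.9]
force: [0.3, -0.7, -1.3]
ee_pos: [516.0, -47.3, 147.8]
force: [-0.2, -0.7, -1.4]
```

```bash
for i in 1 2 3 ; do python3 -m creep '[[1,0,0,0.7,0,0,0],[1,0,0,0,0,0,0]]' | egrep 'pos|force'; done;  python3 -c "
from h import *
crop('side','s18',310,140,350,200,9.9);enh('s18')"
```

```text
ee_pos: [516.1, -47.3, 147.6]
force: [-0.4, -0.6, 1.9]
ee_pos: [516.3, -47.3, 147.5]
force: [-2.1, 0.5, 7.2]
ee_pos: [516.5, -47.4, 147.4]
force: [-1.6, -0.8, 9.6]
```

View pics/s18e.png

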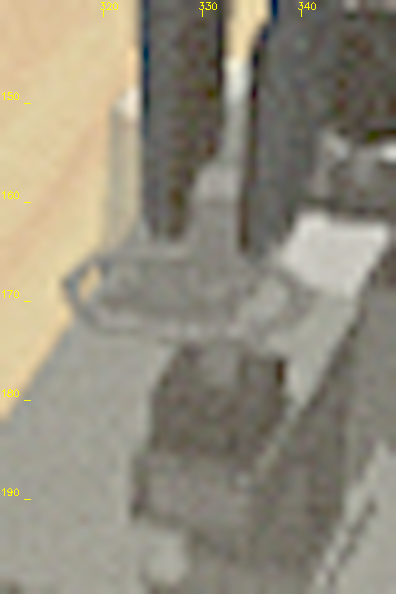

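```bash
python3 -m creep '[[1,0,-0.3,-1.4,0,0,0],[1,0,0,0,0,0,0],[1,0,0,0,0,0,0]]'; python3 -m creep '[[0.82,0,0,0,0,0,0],[0.8,0,0,0,0,0,0],[0.75,0,0,0,0,0,0],[0.6,0,0,0,0,0,0],[0.6,0,0,0,0,0,0]]'; python3 -c "
from h import *
crop('side','s19',310,140,350,200,9.9);enh('s19')"
```

```text
time_s: 17.52
ee_pos: [516.0, -47.3, 147.5]
ee_rot: [180.0, 0.0, 90.4]
force: [-0.5, -0.3, 4.5]
gripper_width: 13.7
time_s: 18.15
ee_pos: [515.7, -47.3, 147.2]
ee_rot: [-180.0, 0.0, 90.4]
force: [0.1, -0.8, -0.2]
gripper_width: 36.2
```

View pics/s19e.png

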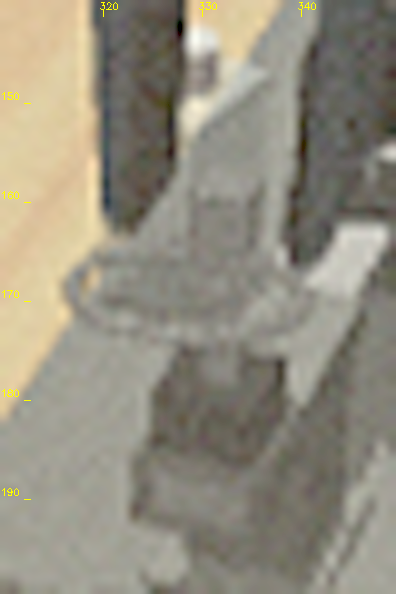

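```bash
python3 -m creep '[[0.6,0,0,-20,0,0,0],[0.6,0,0,-30,0,0,0],[0.6,0,0,-20,0,0,0],[0.6,0,0,0,0,0,0]]';python3 - <<'E'
from h import *
crop("side","s20",330,125,370,180,10); crop("top","t20",395,225,440,260,16)
p,r=tri([347.8,141.5],[416.2,243.5]);print(p,r)
C=cal()
for z in(104,120,136):print(z,proj(C['side'],[513,-160,z]),proj(C['top'],[513,-160,z]))
E
```

```text
time_s: 18.7
ee_pos: [516.6, -47.4, 218.6]
ee_rot: [179.8, 0.0, 90.4]
force: [-0.4, -0.3, -0.4]
gripper_width: 36.7
[ 515.19807754 -172.0126577   136.51742858] [ 0.12972351  0.02880746 -0.01175675 -0.12061467]
104 [[346.4538529  154.91865145]] [[406.76524583 245.87373724]]
120 [[346.95307735 149.47045475]] [[408.86577429 244.92645443]]
136 [[347.45936892 143.92602329]] [[411.03589007 243.94733497]]
```

View pics/s20.png

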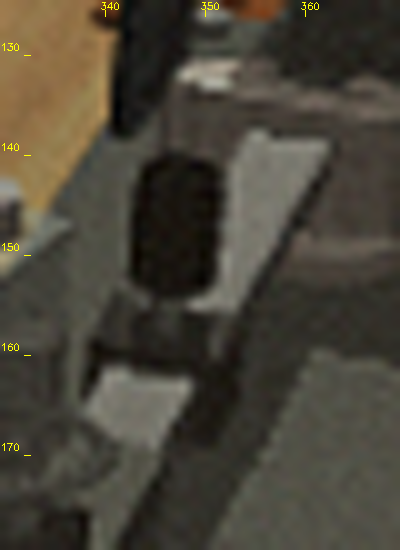

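View pics/t20.png

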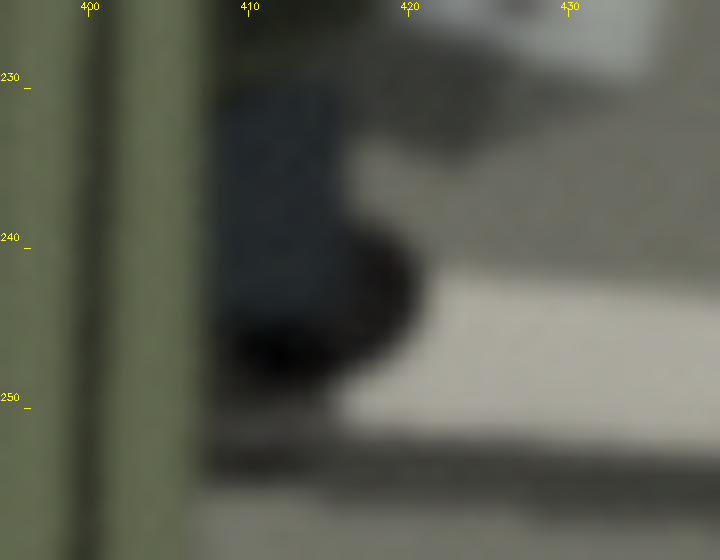

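```bash
python3 -m creep '[[0.55,-42,0,0,0,0,0],[0.55,-42,0,0,0,0,0],[0.55,-40,0,20,0,0,0],[0.55,0,0,20,0,0,0],[0.55,0,0,20,0,0,0]]';python3 -m creep '[[0.55,0,0,10,0,0,0],[0.55,0,0,0,0,0,0],[0.55,0,0,0,0,0,0]]';python3 - <<'E'
from h import *
crop("side","s21",320,100,375,180,7)
E
```

```text
time_s: 19.42
ee_pos: [515.5, -171.7, 155.0]
ee_rot: [-179.8, -0.1, 90.3]
force: [0.3, 0.1, -0.1]
gripper_width: 40.9
time_s: 19.8
ee_pos: [517.0, -171.3, 147.7]
ee_rot: [179.9, 0.0, 90.4]
force: [-0.1, -0.1, 0.4]
gripper_width: 41.2
```

View pics/s21.png

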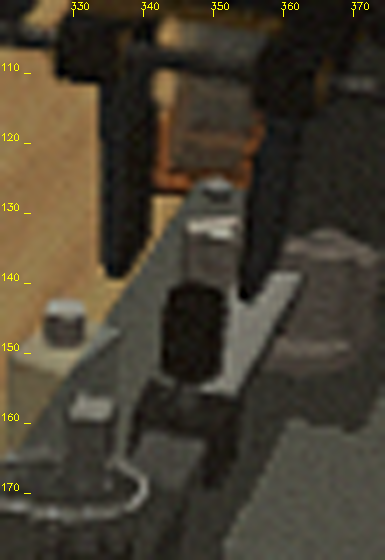

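```bash
python3 -m creep '[[0.55,0,-0.5,15,0,0,0],[0.55,0,0,12,0,0,0],[0.55,0,0,9,0,0,0],[0.55,0,0,0,0,0,0],[0.65,0,0,0,0,0,0]]' 8;python3 -m creep '[[0.7,0,0,0,0,0,0],[0.75,0,0,0,0,0,0],[0.8,0,0,0,0,0,0],[0.85,0,0,0,0,0,0],[0.85,0,0,0,0,0,0]]' 8
```

```text
time_s: 20.48
ee_pos: [516.3, -171.4, 111.4]
ee_rot: [180.0, 0.0, 90.4]
force: [-0.2, 0.2, 0.0]
gripper_width: 34.0
time_s: 21.1
ee_pos: [515.3, -171.3, 111.5]
ee_rot: [-179.9, 0.0, 90.4]
force: [-4.2, -1.2, 5.5]
gripper_width: 21.6
```

```bash
python3 -m creep '[[0.85,0,-0.9,-0.3,0,0,0],[0.85,0,0,0,0,0,0],[0.85,0,0,0,0,0,0]]' 10
```

```text
time_s: 21.48
ee_pos: [515.3, -171.3, 111.5]
ee_rot: [180.0, 0.0, 90.4]
force: [-2.6, -1.2, 1.8]
gripper_width: 21.6
```

```bash
for i in 1 2 3 4; do python3 -m creep '[[0.85,0.5,0,0,0,0,0],[0.85,0.5,0,0,0,0,0],[0.85,0.5,0,0,0,0,0],[0.85,0.5,0,0,0,0,0]]' | egrep 'time|pos|force'; done
```

```text
time_s: 21.98
ee_pos: [515.3, -169.4, 111.5]
force: [-2.6, -3.6, 1.1]
time_s: 22.48
ee_pos: [515.2, -167.3, 111.5]
force: [-2.1, -3.9, 1.1]
time_s: 22.98
ee_pos: [515.2, -165.3, 111.5]
force: [-0.3, -3.4, -0.8]
time_s: 23.48
ee_pos: [515.2, -163.3, 111.5]
force: [-0.3, -2.4, -1.3]
```

```bash
python3 -m creep '[[0.85,0.5,0,0,0,0,0],[0.85,0.5,0,0,0,0,0],[0.85,0.5,0,0,0,0,0],[0.85,0.5,0,0,0,0,0]]' | egrep 'time|pos|force'; python3 -c "
from h import *
crop('side','s22',310,120,370,200,7.4);enh('s22')"
```

```text
time_s: 23.98
ee_pos: [515.2, -161.3, 111.5]
force: [-0.1, -3.8, -0.7]
```

View pics/s22e.png

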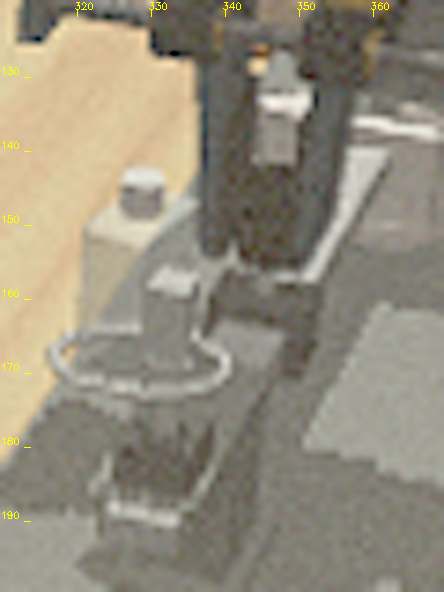

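```bash
for i in 1 2 ; do python3 -m creep '[[0.85,0.5,0,0,0,0,0],[0.85,0.5,0,0,0,0,0],[0.85,0.5,0,0,0,0,0]]' | egrep 'time|pos|force'; done
```

```text
time_s: 24.4
ee_pos: [515.2, -159.8, 111.6]
force: [0.4, -2.9, -1.0]
time_s: 24.78
ee_pos: [515.1, -158.3, 111.5]
force: [1.6, -3.4, -0.5]
```

```bash
for i in 1 2 ; do python3 -m creep '[[0.85,0.5,0,0,0,0,0],[0.85,0.5,0,0,0,0,0],[0.85,0.5,0,0,0,0,0]]' | egrep 'time|pos|force'; done
```

```text
time_s: 25.15
ee_pos: [515.1, -156.7, 111.6]
force: [1.3, -3.4, -2.0]
time_s: 25.52
ee_pos: [515.2, -155.3, 111.6]
force: [2.0, -2.6, -2.4]
```

```bash
for i in 1 2 ; do python3 -m creep '[[0.85,0.5,0.1,0,0,0,0],[0.85,0.5,0.1,0,0,0,0],[0.85,0.5,0,0,0,0,0]]' | egrep 'time|pos|force'; done
```

```text
time_s: 25.9
ee_pos: [515.1, -153.7, 111.6]
force: [1.2, -3.2, -1.0]
time_s: 26.28
ee_pos: [515.2, -152.3, 111.5]
force: [0.2, -2.0, -0.5]
```

```bash
for i in 1 2 ; do python3 -m creep '[[0.85,0.5,0,0,0,0,0],[0.85,0.5,0,0,0,0,0]]' | egrep 'time|pos|force'; done
```

```text
time_s: 26.52
ee_pos: [515.2, -151.3, 111.6]
force: [0.2, -2.6, -0.7]
time_s: 26.78
ee_pos: [515.2, -150.7, 111.5]
force: [-1.1, -4.3, -0.3]
```

```bash
python3 -m creep '[[0.85,0.4,0,0,0,0,0],[0.85,0,0,0,0,0,0]]' | egrep 'time|pos|force'; python3 -c "
from h import *
crop('side','s23',310,120,370,200,7.4);enh('s23')"
```

```text
time_s: 27.02
ee_pos: [515.2, -150.6, 111.6]
force: [-0.1, -5.0, -0.1]
```

View pics/s23e.png

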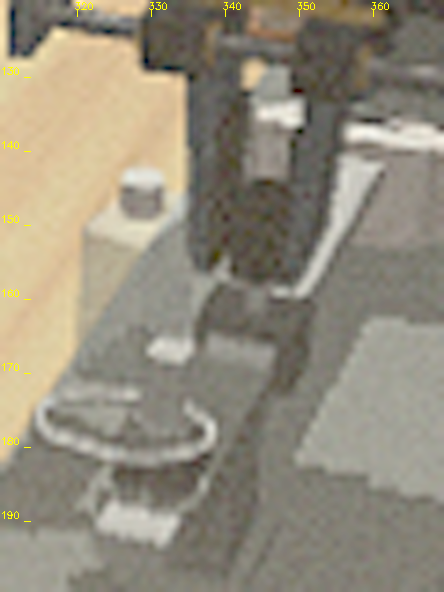

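```bash
python3 -m creep '[[0.85,-0.6,0,0,0,0,0],[0.85,-0.4,0,0,0,0,0],[0.85,0,0,0,0,0,0]]' | egrep 'time|pos|force';  python3 -m creep '[[0.7,0,0,0,0,0,0],[0.6,0,0,0,0,0,0],[0.55,0,0,0,0,0,0],[0.55,0,0,-15,0,0,0],[0.55,0,0,-25,0,0,0]]' | egrep 'time|pos|force'; python3 -m creep '[[0.55,0,0,-25,0,0,0],[0.55,0,0,-20,0,0,0],[0.55,0,0,0,0,0,0],[0.55,0,0,0,0,0,0]]'; python3 -c "
from h import *
g=crop('side','s24',310,150,350,200,11);enh('s24')
P,_=pin(514.5,-42.5,105,90.4);ov('side','s25',(310,150,350,200),11,P);enh('s25')
C=cal();print(proj(C['side'],[[514.5,-42,136],[514.5,-42,105]]))"
```

```text
time_s: 27.45
ee_pos: [515.2, -150.6, 111.5]
force: [-1.7, -2.6, -0.0]
time_s: 28.08
ee_pos: [515.1, -150.7, 152.2]
force: [0.4, 0.6, -0.6]
time_s: 28.58
ee_pos: [515.0, -150.8, 196.2]
ee_rot: [-180.0, -0.0, 90.4]
force: [-0.6, -0.1, 0.8]
gripper_width: 41.1
[[332.96138088 166.13354191]
 [332.15807209 177.33164721]]
```

View pics/s24e.png

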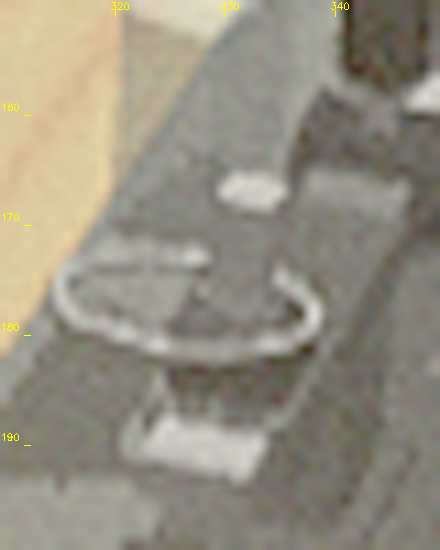

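View pics/s25e.png

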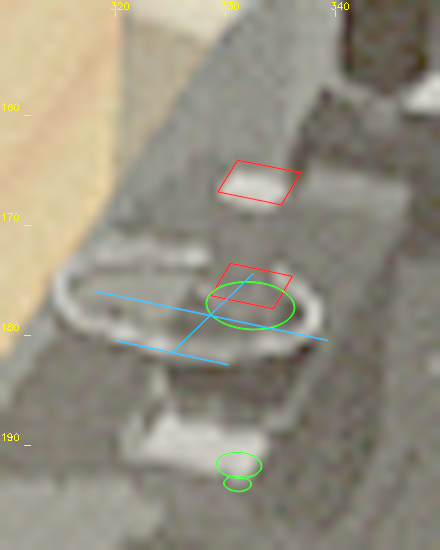

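```bash
python3 -c "
from h import *
crop('top','t25',325,215,385,260,13);enh('t25')
P,_=pin(514.5,-42.5,105,94);ov('side','s26',(310,150,350,200),11,P);enh('s26')"
```

```text
(no output)
```

View pics/t25e.png

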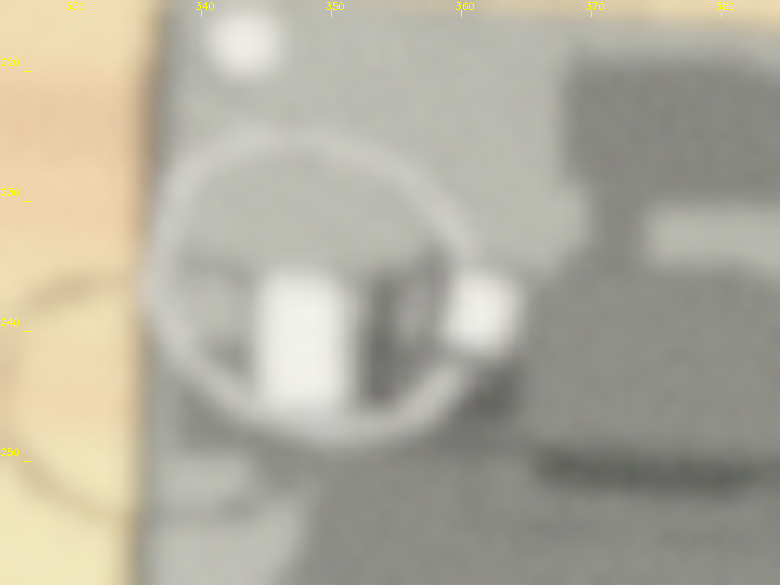

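View pics/s26e.png

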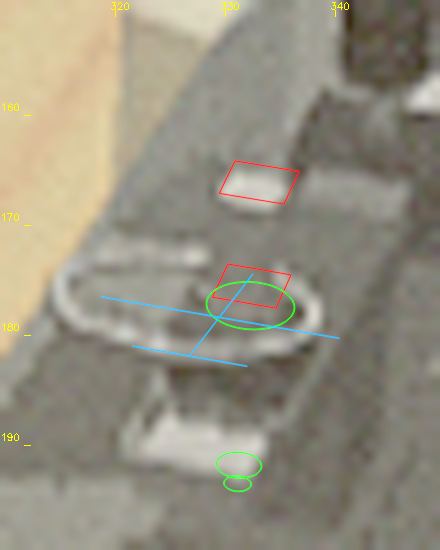

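```bash
python3 -c "
from h import *
for y,n in((90.4,'a'),(84,'b')):
  P,_=pin(517,-44,105,y);ov('top','t26'+n,(325,215,385,260),13,P)
P,_=pin(515.5,-41.5,105,84);ov('side','s27',(310,150,350,200),11,P);enh('s27')"
```

```text
(no output)
```

View pics/t26a.png

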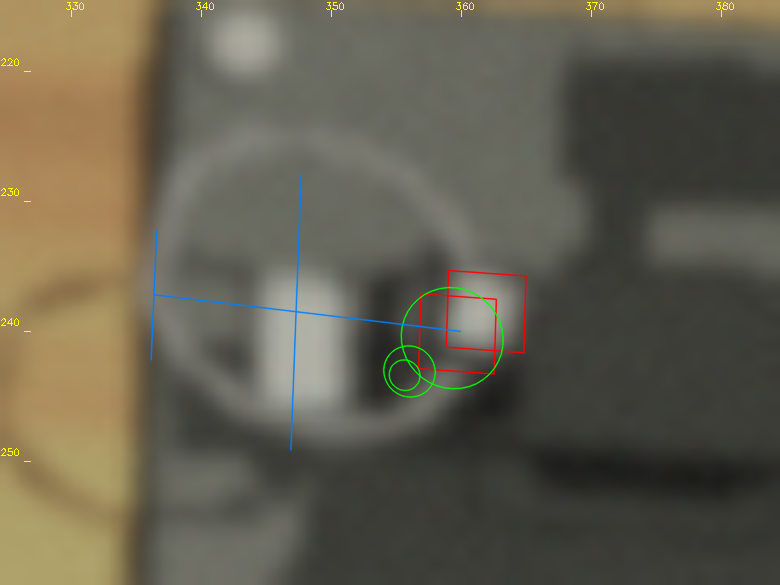

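View pics/t26b.png

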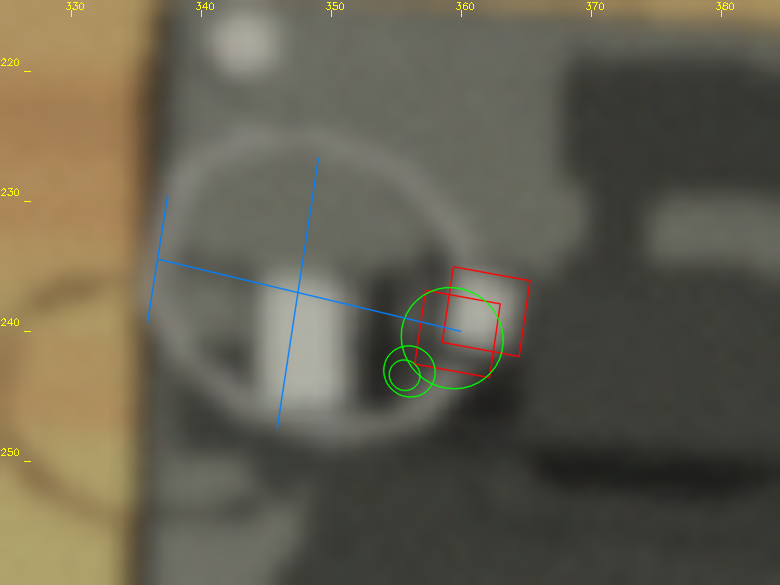

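View pics/s27e.png

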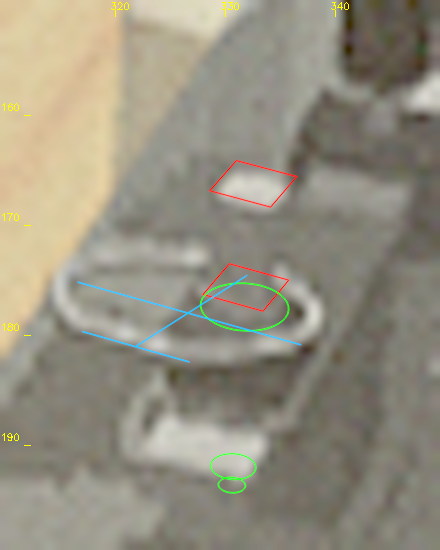

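```bash
python3 -m creep '[[0.7,40,1,0,0,0,0],[0.85,40,1,0,0,0,0],[1,40,1,0,0,0,0],[1,44,0,0,0,0,0],[1,0,0,15,0,0,0]]' 10| egrep 'time|pos|force'; python3 -m creep '[[1,0,0,20,0,0,0],[1,0,0,10,0,0,0],[1,0,0,5,0,0,0],[1,0,0,0,0,0,0],[1,0,0,0,0,0,0]]'; python3 -c "
from h import *
crop('side','s28',300,130,350,200,8);enh('s28')
crop('top','t28',325,200,385,260,9);enh('t28')"
```

```text
time_s: 29.55
ee_pos: [518.0, 15.4, 182.1]
force: [0.6, 0.2, 0.2]
time_s: 30.18
ee_pos: [517.7, 12.9, 147.1]
ee_rot: [179.9, 0.0, 90.4]
force: [-0.3, 0.8, 0.2]
gripper_width: 0.6
```

View pics/s28e.png

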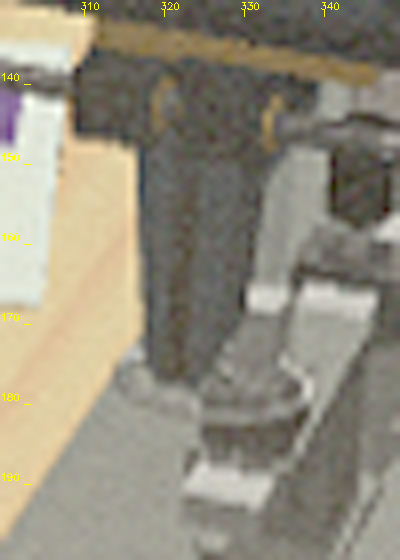

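View pics/t28e.png

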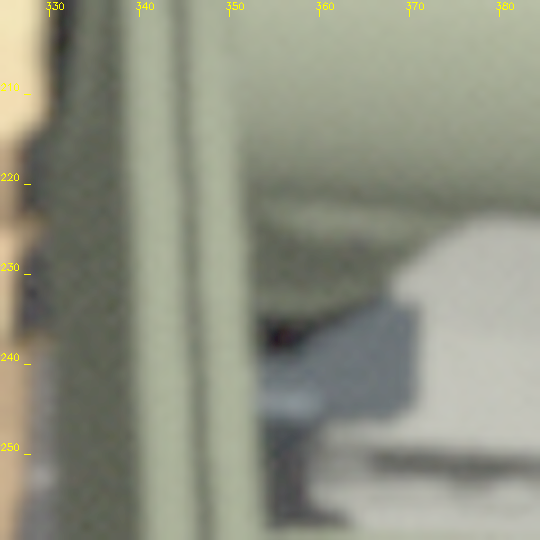

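```bash
python3 -m creep '[[1,1,1,5,0,0,0],[1,0,0,5,0,0,0],[1,0,0,4,0,0,0],[1,0,0,0,0,0,0]]'| egrep 'time|pos|force'; python3 -m creep '[[1,0,0,2,0,0,0],[1,0,0,2,0,0,0],[1,0,0,2,0,0,0]]'| egrep 'time|pos|force'; python3 -m creep '[[1,0,0,2,0,0,0],[1,0,0,2,0,0,0],[1,0,0,2,0,0,0]]'| egrep 'time|pos|force'
```

```text
time_s: 30.78
ee_pos: [518.0, 14.2, 132.1]
force: [0.3, 0.5, -0.5]
time_s: 31.15
ee_pos: [518.7, 14.4, 126.8]
force: [0.0, 2.3, 2.4]
time_s: 31.52
ee_pos: [518.4, 14.2, 120.5]
force: [0.2, 2.5, 2.7]
```

```bash
python3 -m creep '[[1,0,0,2,0,0,0],[1,0,0,2,0,0,0],[1,0,0,2,0,0,0]]'| egrep 'time|pos|force'; python3 -m creep '[[1,0,0,2,0,0,0],[1,0,0,2,0,0,0],[1,0,0,0,0,0,0]]'| egrep 'time|pos|force';python3 -c "
from h import *
crop('side','s29',300,130,350,200,8);enh('s29')"
```

```text
time_s: 31.9
ee_pos: [518.3, 14.2, 114.4]
force: [0.9, 2.5, 2.6]
time_s: 32.28
ee_pos: [518.2, 14.1, 110.3]
force: [0.6, 2.2, 2.6]
```

View pics/s29e.png

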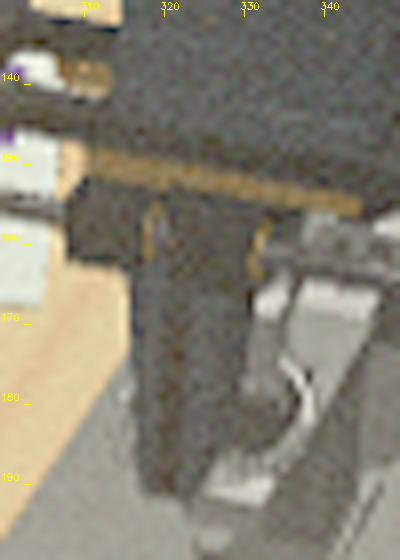

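```bash
python3 -m creep '[[1,0,0,2,0,0,0],[1,0,0,2,0,0,0],[1,0,0,2,0,0,0],[1,0,0,2,0,0,0]]'| egrep 'time|pos|force'; python3 -m creep '[[1,0,0,2,0,0,0],[1,0,0,2,0,0,0],[1,0,0,2,0,0,0],[1,0,0,2,0,0,0]]'| egrep 'time|pos|force'
```

```text
time_s: 32.83
ee_pos: [518.2, 13.6, 102.4]
force: [-1.4, -1.1, 3.8]
time_s: 33.33
ee_pos: [518.3, 14.0, 94.4]
force: [-0.7, -2.8, 3.2]
```

```bash
python3 -m creep '[[1,0,0,2,0,0,0],[1,0,0,2,0,0,0],[1,0,0,2,0,0,0]]'| egrep 'time|pos|force'; python3 -m creep '[[1,0,0,2,0,0,0],[1,0,0,2,0,0,0],[1,0,0,2,0,0,0]]'| egrep 'time|pos|force'
```

```text
time_s: 33.7
ee_pos: [518.3, 14.2, 88.4]
force: [-0.6, -2.9, 3.2]
time_s: 34.08
ee_pos: [518.2, 14.2, 82.3]
force: [-0.9, -1.4, 2.7]
```

```bash
python3 -m creep '[[1,0,0,2,0,0,0],[1,0,0,2,0,0,0],[1,0,0,2,0,0,0]]'| egrep 'time|pos|force'; python3 -m creep '[[1,0,0,2,0,0,0],[1,0,0,1,0,0,0],[1,0,0,0,0,0,0]]'| egrep 'time|pos|force';python3 -c "
from h import *
crop('side','s30',300,130,350,200,8);enh('s30')"
```

```text
time_s: 34.45
ee_pos: [518.1, 14.4, 76.2]
force: [-0.0, -1.3, -0.5]
time_s: 34.83
ee_pos: [518.2, 14.2, 73.4]
force: [-0.7, -0.5, 0.6]
```

View pics/s30e.png

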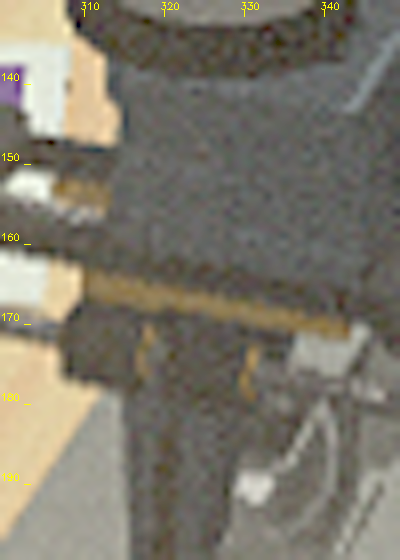

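```bash
python3 -m creep '[[1,10,0,0,0,0,0],[1,10,0,-15,0,0,0],[1,0,0,-40,0,0,0],[1,0,0,-50,0,0,0],[1,50,0,-40,0,0,0]]'| egrep 'time|pos|force'; python3 -m creep '[[1,60,0,0,0,0,0],[1,50,0,0,0,0,0],[1,0,0,0,0,0,0],[1,0,0,0,0,0,0],[1,0,0,0,0,0,0]]'; python3 -c "
from h import *
crop('side','s31',300,140,360,205,9);enh('s31')
crop('top','t31',325,215,385,260,13);enh('t31')
g=grab_frame('side');cv2.imwrite('pics/s32.png',g['frame'][:,:,::-1])
g=grab_frame('top');cv2.imwrite('pics/t32.png',g['frame'][:,:,::-1])"
```

```text
time_s: 35.5
ee_pos: [518.6, 82.4, 221.0]
force: [0.8, -0.2, -0.8]
time_s: 36.12
ee_pos: [517.1, 192.0, 217.9]
ee_rot: [180.0, 0.0, 90.3]
force: [-0.0, 0.0, -0.9]
gripper_width: 0.5
```

View pics/s31e.png

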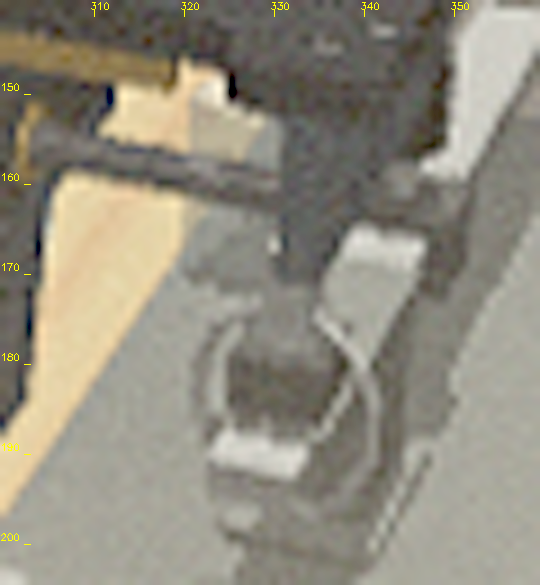

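View pics/t31e.png

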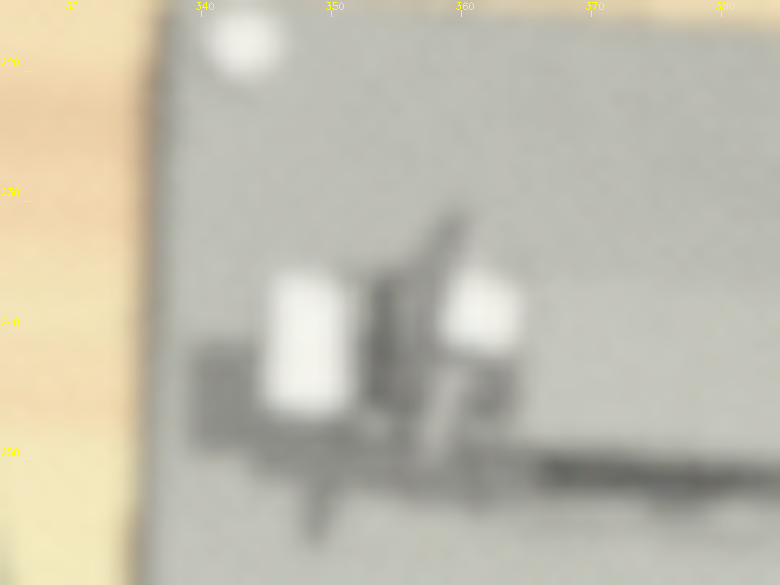

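View pics/s32.png

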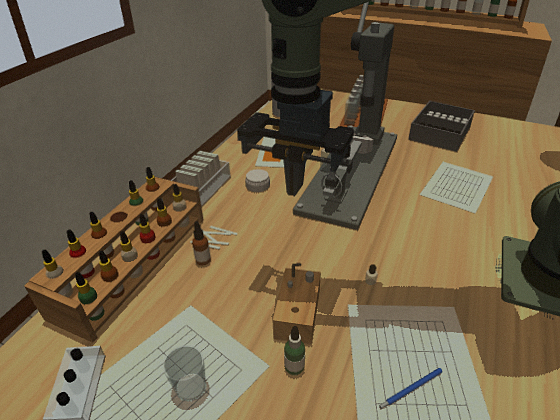

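```bash
python3 -m creep '[[1,0,-60,0,0,0,0],[1,0,-60,0,0,0,0],[1,0,-40,0,0,0,0],[1,0,0,0,0,0,0],[1,0,0,0,0,0,0]]'| egrep 'time|pos|force'; python3 -c "
from h import *
crop('side','s33',305,155,355,210,10);enh('s33')
P,_=pin(515.0,-42.5,105,83,1.83);ov('side','s34',(305,155,355,210),10,P);enh('s34')"
```

```text
time_s: 36.95
ee_pos: [358.1, 192.0, 218.0]
force: [0.2, -0.6, 0.9]
```

View pics/s33e.png

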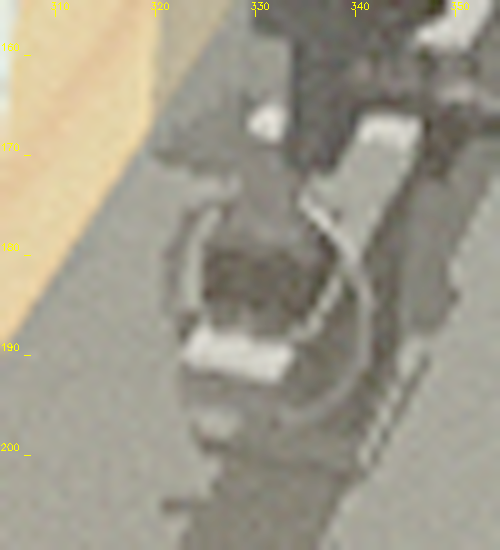

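View pics/s34e.png

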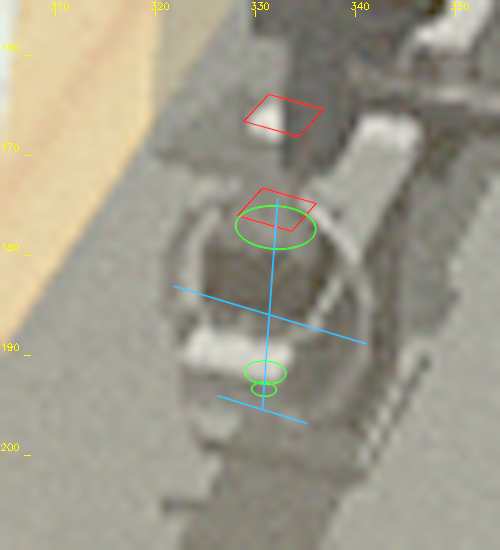

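View pics/t32.png

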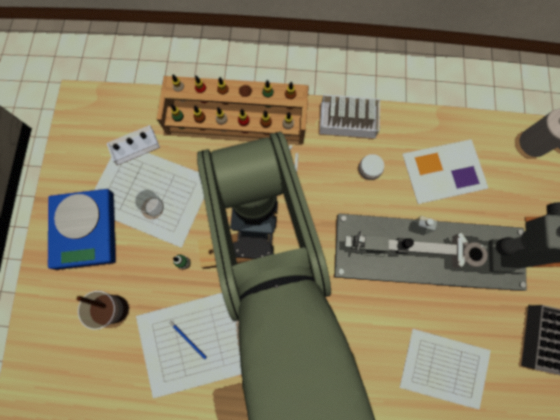

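```bash
python3 -c "
from workcell import *
print(state()['force']);print(job_done())"
```

```text
[-0.26197708 -0.97741151  0.08056867]
the job is handed in; nothing more can be done
None
```

The stop bar is locked, with the pin home and its ring snapped across underneath. I handed the job in at about 37 s, with the gripper clear of everything.

**What I did**
- **Pin:** I lifted the linchpin from the holder and stood it in the boss with its ring towards the free end. While lowering it I corrected sideways by 1–2 mm, which eased a side load of about 2.5 N. It met the bar as expected.
- **Bar:** I slid the bar about 21 mm by the knob at 3–4 N. It stopped at about 5 N, and the side view showed the pin had dropped about 10 px (25 mm). I then eased off the load and let go.
- **Ring:** I pushed the ring's far end down at about 4 N until the force vanished as it snapped over.

**Last checks**
- **Pin:** After the drop the lug top was at about (332, 167) px. That is within about 1 px of the position calculated for fully home.
- **Ring:** It hangs round the receiver and matches the straight-down model to about 1–2 px. I could not see the wire under the nose directly, because the bar end hides it in the side view.
- **Other items:** I saw none of the bystanders displaced in the side and top pictures. I checked this by eye, and the arm hid part of the bench in the top view.

**Not perfect**
- The pin turned about 6° while dropping, so the ring is slightly off the press axis; it still clears the receiver.
- When the pin first met the bar, my steps pressed it down with about 9–10 N before I backed off. That is more than I meant.
- The two cameras disagreed by about 2 mm on positions. I resolved that by comparing pin and hole in the same picture and by feel.

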